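# Lay out the bench for re-padding a bicycle saddle

### The job

Lay out the bench for re-padding the saddle: stand the glue jar on the bench to the left of the saddle as the robot sees it, level with the saddle's widest part and about 25 mm clear of its edge, and stand the seatpost stub upright in the middle between the open jaws of the vise. Lay the cork sanding block flat in the middle of the tool case's lid, its long side along the case's long side, and then lay the roll of masking tape flat on top of the block, centred on it. Leave the pedal, the sprocket and the bearing cup where they lie.

Things in the scene. Friction and masses are not known exactly. Their poses are not given: they have to be found in the camera images.
- jar: Glue jar, closed: amber glass with a paper label and a white cap, upright, 56 mm diameter, 75 mm tall, about 0.16 kg, loose. Grip it across the diameter. Origin: centre of its underside; z up.
- block: Cork sanding block, a flat brown block 90 mm long (its x) by 58 mm wide (its y) by 32 mm high, about 0.06 kg, loose. Grip it across the 58 mm. Origin: centre of its underside.
- tape: Roll of masking tape lying flat, a pale tan ring of 66 mm outer and 40 mm inner diameter, 24 mm high, about 0.06 kg, loose, rigid. Origin: centre of its underside (on the roll's axis).
- stub: Seatpost stub: a bare aluminium tube end with a dark bore, 30 mm diameter, 110 mm tall, standing upright, about 0.14 kg, loose. Origin: centre of its underside; z up along the tube.
- saddle: Bicycle saddle of yellowish foam on a black base, upright on the bench, fixed; 246 mm long, 135 mm wide, 66 mm high. Origin: at bench level under the widest part, on the centre line; x points to the narrow nose (away from the robot, turned up to 0.2 rad), y to its left. At the widest part the edge is 67.5 mm from the centre line; nose tip at x +196 mm, tail at -50 mm.
- vise: Blue machine vise with steel jaw faces, fixed. Origin: at bench level, midway between the open jaws and midway along them. The jaws face each other along its x, 56 mm apart, and are 100 mm long along y; their tops are 62 mm above the bench. The flat bed between them is 20 mm above the bench. Screw and handle on its +x side, away from the robot.
- tool_case: Closed black plastic tool case, fixed: 150 mm long (its x) by 110 mm wide (its y), flat lid 45 mm above the bench; blue latches on its +y side. Origin: centre of its underside.
- pedal: Black bicycle pedal lying flat, loose, 95 by 72 mm and 22 mm high with a short steel axle end. Not to be moved. Origin: centre of its underside.
- sprocket: Small toothed steel sprocket lying flat, loose, 62 mm diameter, 24 mm high. Not to be moved. Origin: centre of its underside.
- cup: Steel bearing cup lying flange down, loose, 44 mm diameter flange, 25 mm high. Not to be moved. Origin: centre of its underside.
Not all that is in view belongs to the job. What is shaped like the tool_case but orange is not meant.

How it is judged:
By the outcome, as a careful person would: the job done as asked, in the order asked, and still so for the second after the job is handed in, with the robot touching nothing.
It also fails if it takes over 109 s, if anything falls off the work surface, if the arm or the gripper's body presses on something with over 40 N, if the wrist force passes 120 N, or if a joint passes its speed limit or range.

### The arm

A 7-joint arm with a two-finger parallel gripper is mounted at the origin on the work surface. World frame = base frame: x ahead of the robot, y to its left, z up, the work surface at z = 0. Lengths are in m, angles in rad, forces in N, time in s.
With the tool pointing down it reaches from about 0.35 to 0.9 m from the base axis. Payload 8.1 kg.
Tool frame: the origin (TCP) lies at the very end of the fingers, on their centre line; the grasp point (between the pads) lies 19 mm behind it (r.grip_point_offset is the distance from the TCP to the grasp point, in m); x points along the fingers, y is the direction in which the jaws open and shut, and the axes are right-handed (so a half turn about x gives the same grasp; the last joint's range is limited). The gripper opens to 85 mm and grips with 20 to 120 N. Pads are 22 mm wide; open, the fingers measure 114 mm over their backs; the gripper's body (76 mm by 85 mm) begins 54 mm behind the grasp point. The pads swing forward as they close: fully open they stand 13 mm farther back than shut.
Start: joints at [1.064, 0.434, 0.025, 1.573, -0.012, 1.134, -0.075], TCP at [0.246, -0.575, 0.231] pointing down, gripper open.
Joint ranges: [-2.62, 2.62], [-0.44, 2.09], [-1.27, 1.32], [0.08, 2.57], [-1.32, 4.46], [0.12, 2], [-2.74, 2.74]. Speed limits (rad/s): [2.22, 2.22, 3.01, 3.01, 3.14, 3.14, 3.14].

### API

Orientations are given as a rotation vector (axis times angle).
In Python, from rig import r, grab_frame, job_done gives the robot as it stands.
- The arm moves only by the tool jog_arm, never from a script. Its argument "moves" is a list of rows, each a list of 6 numbers: the shift along the tool's x, y, z in cm, then the turn, a rotation vector about the tool's x, y, z in rad. In form: [[tx, ty, tz, wx, wy, wz], ...]. A call has 1 to 10 rows; each row is the pose to reach, as a shift and turn from the pose measured when the call began, along the tool's axes at that moment; what a row does not reach only later rows make up. A row lasts 1/12 s, in which the tool goes at most 41.7 mm and 7.16 degrees, less where a joint would pass 70% of its speed; a pose out of reach is approached as far as the arm can. A call with a gripper value outside its range is refused whole. "gripper" is the opening in per cent of the stroke, from 0 (shut) to 100 (fully open), set as the call begins (left out, the last holds). The fingers move at their own pace and stop on an object; "squeeze" is the grip in N (left out, the last holds). Time passes only in rows, so rows that repeat a pose let the fingers close. It gives the time, the measured TCP pose, the force and the opening at its end, in the units of the state.
- r.state(): the state, without advancing time (a new reading comes with each control period).
- grab_frame(name): name is "side" or "top"; returns a dict with "color" (420x560x3 uint8, blue, green, red), "mtx" (3x3 intrinsics, pixels), "R" (3x3) and "t" (3): a world point X has camera coordinates R X + t. Camera axes: x right, y down, z forward; pixel columns grow to the right and rows downward; lengths in m; the calibration is good to about 2 mm. A picture is of the moment at which its call begins. There is no depth.
- job_done(): hands the job in, once; it reports no verdict.
The state is a dict: "time_s": time; "joint_pos": joint angles; "dq": joint speeds; "joint_torque": joint torques, N m; "tcp_pos": TCP position; "orientation": TCP orientation; "contact_force": force on the tool from outside, world axes, zero at the start; "ft_torque": the same for the moment, N m; "opening": finger opening in m.
Only numpy, scipy, OpenCV 4.12 (cv2) and the standard library are available. Lean on these libraries where they do the work, as an engineer would, in place of code of your own. Each camera call takes 0.05 s, during which the arm holds its last target. There are 200 camera calls.

## Working session

There is one attempt and no reset: what is moved stays moved. The work goes in short steps, Python scripts to look and compute and a tool call to move; the robot and the scene stay as the last step left them, time stands still between calls to the robot, and variables do not carry over. Pictures are saved under pics/ and viewed, about 12 in all and at most 16, crops included, and the job is handed in when it is done.

Besides the shell and the picture viewer there is one more tool, called after "Emit:" by a JSON object that holds its "fn" and its "kwargs". jog_arm: Moves the arm, as the interface text tells. Its arguments: {"type":"object","properties":{"moves":{"type":"array","items":{"type":"array","items":{"type":"number"}}},"gripper":{"type":"number"},"squeeze":{"type":"number"}},"required":["moves"]}

```bash
ls; mkdir -p pics; python3 - <<'E'
from rig import r, grab_frame
import cv2,numpy as np
s=r.state(); print({k:np.round(v,3).tolist() for k,v in s.items()})
for n in("top","side"):
    f=grab_frame(n); cv2.imwrite(f"pics/{n}0.png",f["color"]); print(n,f["mtx"].tolist(),np.round(f["R"],4).tolist(),np.round(f["t"],4).tolist())
    print("cam",np.round(-f["R"].T@f["t"],3))
E
```

```text
pics
{'time_s': 0.0, 'joint_pos': [1.064, 0.435, 0.025, 1.574, -0.012, 1.134, -0.075], 'dq': [-0.0, 0.001, -0.001, 0.003, -0.001, -0.001, 0.0], 'joint_torque': [-0.0, -67.047, 1.025, -31.622, 0.016, 0.013, -0.0], 'tcp_pos': [0.245, -0.574, 0.231], 'orientation': [2.0, 0.411, -2.0], 'contact_force': [-0.44, 0.357, -0.838], 'ft_torque': [0.054, -0.001, 0.058], 'opening': 0.085}
top [[386.3355917533041, 0.0, 287.8442029614829], [0.0, 386.3355917533041, 212.6417141238642], [0.0, 0.0, 1.0]] [[0.0251, -0.9994, -0.0239], [-0.9954, -0.0227, -0.0933], [0.0927, 0.0262, -0.9954]] [0.0052, 0.3562, 0.8252]
cam [ 0.278 -0.008  0.855]
side [[479.01916237920324, 0.0, 288.7561381081838], [0.0, 479.01916237920324, 218.49472523992503], [0.0, 0.0, 1.0]] [[-0.9908, -0.1343, -0.0192], [-0.0793, 0.6886, -0.7208], [0.11, -0.7126, -0.6929]] [0.3653, 0.0402, 1.2397]
cam [0.229 0.905 0.895]
```

```bash
python3 - <<'E'
import cv2
for n in("top","side"):
    a=cv2.imread(f"pics/{n}0.png"); cv2.imwrite(f"pics/{n}0b.png",cv2.resize(a,(800,600),interpolation=cv2.INTER_CUBIC))
E
```

```text
(no output)
```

View pics/top0b.png

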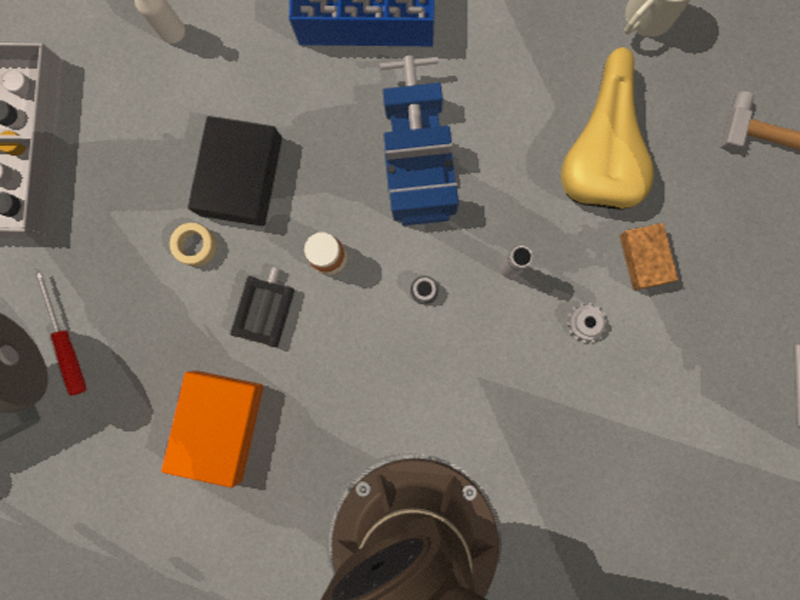

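View pics/side0b.png

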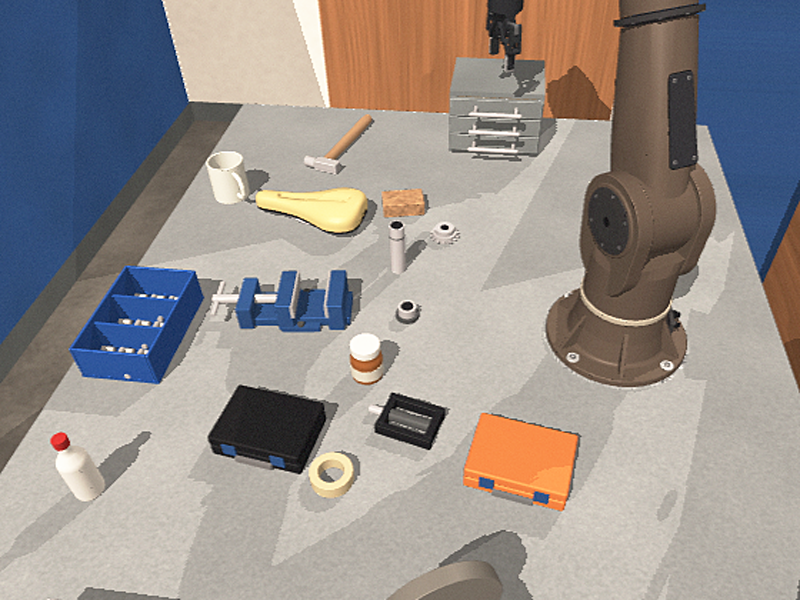

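```bash
cat > h.py <<'E'
import numpy as np, cv2
from rig import r, grab_frame
def ray(f,uv,z):
    uv=np.atleast_2d(np.asarray(uv,float)); d=np.c_[uv,np.ones(len(uv))]@np.linalg.inv(f["mtx"]).T@f["R"]
    c=-f["R"].T@f["t"]; return (c+d*((z-c[2])/d[:,2])[:,None])[:,:2]
def proj(f,X):
    p=(np.atleast_2d(X)@f["R"].T+f["t"])@f["mtx"].T; return p[:,:2]/p[:,2:]
def hsv(f): return cv2.cvtColor(f["color"],cv2.COLOR_BGR2HSV)
def big(mask,roi,n=1):
    m=np.zeros_like(mask); x0,y0,x1,y1=roi; m[y0:y1,x0:x1]=mask[y0:y1,x0:x1]
    cs=cv2.findContours(m,cv2.RETR_EXTERNAL,cv2.CHAIN_APPROX_NONE)[0]
    return sorted(cs,key=cv2.contourArea)[-n:][::-1]
E
python3 - <<'E'
from h import *
f=grab_frame("top"); H=hsv(f)
def rect(c,z,name):
    P=ray(f,c[:,0],z).astype(np.float32); (cx,cy),(w,h),a=cv2.minAreaRect(P)
    print(name,"c",round(cx,4),round(cy,4),"size",round(w,4),round(h,4),"ang",round(a,1))
rng=lambda lo,hi:cv2.inRange(H,lo,hi)
tape=big(rng((10,60,100),(40,255,255)),(115,150,155,190))[0]; rect(tape,.024,"tape top"); rect(tape,.012,"tape mid")
blk=big(rng((3,70,60),(25,255,255)),(430,150,480,208))[0]; rect(blk,.032,"block")
print("blk px",cv2.minAreaRect(blk))
case=big(rng((0,0,0),(180,255,48)),(125,75,205,162))[0]
for z in(.045,.02):rect(case,z,"case")
print("case hull px",cv2.approxPolyDP(case,4,True)[:,0].tolist())
cap=big(rng((10,0,150),(40,90,255)),(208,158,245,195))[0]; rect(cap,.075,"jar cap")
stub=big(rng((0,0,0),(180,255,70)),(350,168,378,192))[0]; rect(stub,.110,"stub bore")
orange=big(rng((5,200,150),(20,255,255)),(100,250,200,350))[0]; rect(orange,.045,"orange")
sad=big(rng((18,100,60),(35,255,255)),(385,30,465,150))[0]
print("saddle px",cv2.boundingRect(sad))
for z in(.03,.04,.05): rect(sad,z,f"saddle{z}")
a=f["color"]
v=cv2.resize(a[30:165,255:335],None,fx=4.4,fy=4.4,interpolation=cv2.INTER_CUBIC)
c=cv2.resize(a[70:205,120:215],None,fx=4.4,fy=4.4,interpolation=cv2.INTER_CUBIC)
cv2.imwrite("pics/c1.png",np.hstack([v,c]))
E
```

```text
tape top c 0.4398 0.3538 size 0.0725 0.0664 ang 47.4
tape mid c 0.4422 0.359 size 0.0736 0.0674 ang 47.4
block c 0.4347 -0.3387 size 0.0916 0.0697 ang 13.2
blk px ((453.6470642089844, 179.08822631835938), (43.17134094238281, 32.7423095703125), 75.96376037597656)
case c 0.5505 0.2851 size 0.119 0.1538 ang 82.1
case c 0.5589 0.2941 size 0.1227 0.1586 ang 82.1
case hull px [[146, 82], [144, 89], [147, 83], [150, 92], [143, 94], [148, 101], [141, 104], [156, 119], [150, 118], [150, 123], [154, 120], [160, 126], [154, 140], [161, 136], [160, 146], [167, 149], [155, 149], [158, 142], [154, 148], [133, 146], [184, 157], [196, 95], [191, 89]]
jar cap c 0.4284 0.1453 size 0.0479 0.0496 ang 1.2
stub bore c 0.4154 -0.137 size 0.0217 0.0194 ang 0.4
orange c 0.1647 0.3042 size 0.106 0.1483 ang 79.8
saddle px (393, 33, 65, 113)
saddle0.03 c 0.6259 -0.3056 size 0.1368 0.2551 ang 67.7
saddle0.04 c 0.6217 -0.302 size 0.1351 0.252 ang 67.7
saddle0.05 c 0.6175 -0.2984 size 0.1335 0.2489 ang 67.7
```

View pics/c1.png

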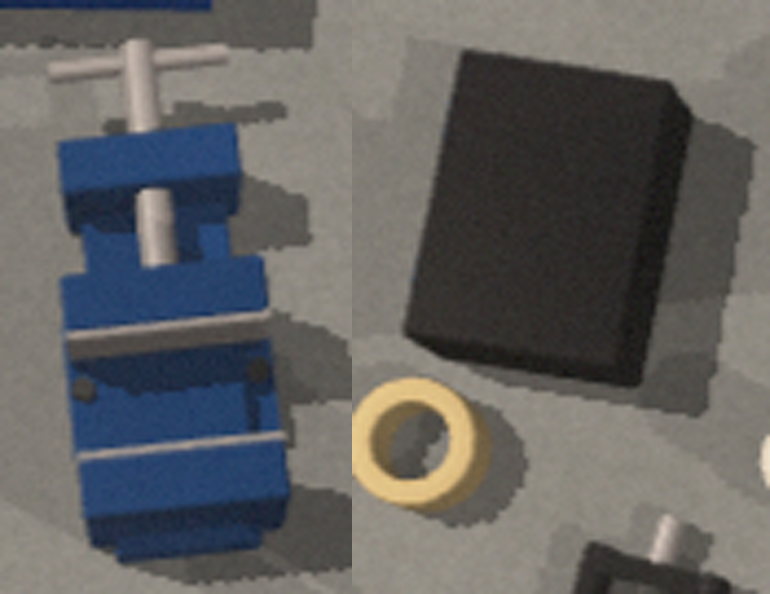

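```bash
python3 - <<'E'
from h import *
f=grab_frame("top"); H=hsv(f); g=cv2.GaussianBlur(H[:,:,2],(3,3),0)
rng=lambda lo,hi:cv2.inRange(H,lo,hi)
# case lid: levels
print("row115:",g[115,136:196].tolist())
print("col162:",g[75:160,162].tolist())
# block quad
blk=big(rng((3,70,60),(25,255,255)),(430,150,480,208))[0]
print("block poly",cv2.approxPolyDP(cv2.convexHull(blk),2,True)[:,0].tolist())
print("blk row",H[178,432:478,2].tolist())
# vise steel
st=rng((0,0,110),(180,45,255))
for roi,n in(((268,96,322,114),"far"),((268,125,325,137),"near")):
    c=big(st,roi)[0]; print(n,cv2.boundingRect(c),cv2.minAreaRect(c),cv2.approxPolyDP(cv2.convexHull(c),1.,True)[:,0].tolist())
# saddle
sad=big(rng((18,100,60),(35,255,255)),(385,30,465,150))[0]
for z in(.02,.03,.04,.05):
    P=ray(f,sad[:,0],z); th=0.
    for _ in range(20):
        u=np.array([np.cos(th),np.sin(th)]);v=np.array([-u[1],u[0]])
        a,b=P@u,P@v
        # widest: 5 mm slices
        xs=np.arange(a.min()+.02,a.max()-.01,.003)
        W=[(b[abs(a-x)<.005].max()-b[abs(a-x)<.005].min(),x,(b[abs(a-x)<.005].max()+b[abs(a-x)<.005].min())/2) for x in xs]
        w=max(W); nose=P[a>a.max()-.012].mean(0); O=u*w[1]+v*w[2]
        d=nose-O; th=np.arctan2(d[1],d[0])
    print(z,"w",round(w[0],4),"O",O.round(4),"th",round(th,3),"nose",round(a.max()-w[1],4),"tail",round(a.min()-w[1],4),"len",round(np.ptp(a),4))
f=grab_frame("side"); a=f["color"]
cv2.imwrite("pics/c2.png",np.vstack([cv2.resize(a[180:260,50:270],(800,291),interpolation=cv2.INTER_CUBIC),cv2.resize(a[265,0:1] if 0 else a[262:340,130:350],(800,284),interpolation=cv2.INTER_CUBIC)]))
E
```

```text
row115: [120, 97, 68, 53, 50, 50, 49, 49, 50, 51, 50, 49, 49, 50, 49, 48, 48, 48, 47, 47, 47, 47, 47, 47, 46, 47, 49, 48, 47, 47, 46, 45, 44, 45, 46, 45, 43, 44, 44, 43, 44, 44, 43, 42, 41, 41, 41, 42, 41, 38, 35, 32, 30, 28, 27, 27, 31, 43, 62, 74]
col162: [148, 147, 145, 145, 146, 145, 142, 134, 106, 70, 50, 48, 48, 48, 47, 48, 48, 47, 48, 49, 49, 47, 46, 44, 45, 46, 46, 45, 45, 45, 45, 46, 46, 47, 47, 46, 45, 45, 46, 48, 49, 48, 46, 46, 47, 46, 46, 46, 45, 46, 46, 46, 47, 47, 46, 45, 46, 48, 48, 48, 47, 48, 49, 49, 48, 49, 48, 48, 48, 49, 49, 49, 49, 50, 47, 40, 33, 31, 32, 47, 75, 92, 94, 105, 129]
block poly [[464, 156], [474, 195], [443, 202], [434, 164], [441, 160]]
blk row [132, 131, 134, 131, 129, 117, 113, 119, 120, 129, 173, 179, 172, 163, 151, 143, 133, 144, 154, 167, 175, 182, 182, 178, 173, 163, 155, 155, 172, 166, 154, 154, 158, 168, 166, 160, 167, 158, 109, 72, 77, 117, 125, 126, 131, 130]
far (268, 96, 54, 18) ((294.49652099609375, 104.41680908203125), (15.028626441955566, 53.66176986694336), 87.61405944824219) [[321, 96], [321, 102], [268, 113], [268, 98]]
near (268, 125, 52, 12) ((293.5, 130.5), (11.0, 51.0), 90.0) [[268, 136], [268, 125], [319, 128]]
0.02 w 0.1401 O [ 0.5687 -0.283 ] th -0.132 nose 0.2021 tail -0.056 len 0.2581
0.03 w 0.1385 O [ 0.566  -0.2798] th -0.127 nose 0.1988 tail -0.056 len 0.2548
0.04 w 0.1368 O [ 0.5632 -0.2766] th -0.127 nose 0.1957 tail -0.056 len 0.2517
0.05 w 0.1351 O [ 0.5604 -0.2734] th -0.127 nose 0.1926 tail -0.056 len 0.2486
```

View pics/c2.png

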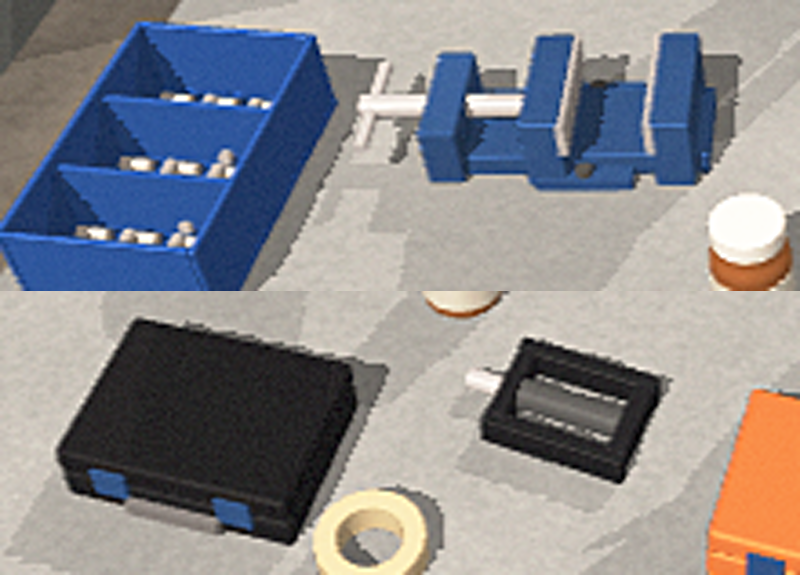

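```bash
python3 - <<'E'
from h import *
f=grab_frame("top"); H=hsv(f); g=cv2.GaussianBlur(H[:,:,2],(5,5),0).astype(float)
def cross(p,i0,i1,t):
    for i in range(i0,i1):
        if (p[i]-t)*(p[i+1]-t)<=0: return i+(t-p[i])/(p[i+1]-p[i]+1e-9)
    return np.nan
rows=np.arange(98,136);cols=np.arange(150,178)
L=[cross(g[y],130,160,85) for y in rows]; R=[cross(g[y][::-1],559-188-6+0*y,559-165,36) for y in rows]; R=[559-x for x in R]
T=[cross(g[:,x],74,110,95) for x in cols]; B=[cross(g[:,x],142,158,41) for x in cols]
def fit(i,v):
    i,v=np.array(i,float),np.array(v); k=~np.isnan(v); i,v=i[k],v[k]
    for _ in range(3):
        p=np.polyfit(i,v,1); e=abs(np.polyval(p,i)-v); k=e<max(.7,e.std()*2); i,v=i[k],v[k]
    print(p.round(3),len(i),e.std().round(2)); return p
l,rr,t,b=fit(rows,L),fit(rows,R),fit(cols,T),fit(cols,B)
def X(vx,hy): # x=v0*y+v1, y=h0*x+h1
    y=(hy[0]*vx[1]+hy[1])/(1-hy[0]*vx[0]); return [vx[0]*y+vx[1],y]
q=np.array([X(l,t),X(rr,t),X(rr,b),X(l,b)]); P=ray(f,q,.045); print("lid px",q.round(1).tolist()); print("lid",P.round(4).tolist(),"c",P.mean(0).round(4))
e=[np.linalg.norm(P[i]-P[i-1]).round(4) for i in range(4)]; print("sides",e,"angles",[round(float(np.degrees(np.arctan2(*(d[::-1])))),1) for d in (P[0]-P[3],P[1]-P[2],P[0]-P[1],P[3]-P[2])])
cr=lambda p:(np.array(p)+.5)/4.4-.5+np.array([255,30])
n=ray(f,cr([(78,454),(285,432)]),.062); fa=ray(f,cr([(68,344),(270,320)]),.062)
print("near",n.round(4).tolist(),"far",fa.round(4).tolist(),"mid",((n.mean(0)+fa.mean(0))/2).round(4),"gap",np.linalg.norm(fa.mean(0)-n.mean(0)).round(4))
bb=ray(f,[(464.7,155.5),(474.5,195.5)],.032); d=bb[0]-bb[1]; u=d/np.linalg.norm(d); print("block edge len",np.linalg.norm(d).round(4),"ang",np.degrees(np.arctan2(u[1],u[0])).round(1),"c",(bb.mean(0)+.029*np.array([-u[1],u[0]])).round(4))
tape=cv2.inRange(H,(10,60,100),(40,255,255)); c=big(tape,(115,150,155,190))[0]
print("stub rim px",proj(f,[[.4154,-.137,.11]]).round(1))
s=grab_frame("side"); print("side px pred: stub top, jar top, tape, blk, vise mid, lid c, saddle O@.05")
print(proj(s,[[.4154,-.137,.11],[.4284,.1453,.075],[.44,.354,.024],[.4347,-.335,.032],[*((n.mean(0)+fa.mean(0))/2),.062],[*P.mean(0),.045],[.558,-.274,.05]]).round(1).tolist())
Hs=hsv(s)
tp=big(cv2.inRange(Hs,(15,60,150),(35,255,255)),(205,305,260,355))[0]; print("side tape bbox",cv2.boundingRect(tp))
bl=big(cv2.inRange(Hs,(3,90,60),(20,255,255)),(262,128,305,155))[0]; print("side blk",cv2.boundingRect(bl))
print("side cap",cv2.boundingRect(big(cv2.inRange(Hs,(0,0,190),(180,60,255)),(240,230,272,250))[0]))
print("side bore",cv2.boundingRect(big(cv2.inRange(Hs,(0,0,0),(180,255,70)),(268,150,290,168))[0]))
E
```

```text
[ -0.206 160.99 ] 38 0.04
[-1.95000e-01  2.14532e+02] 21 0.07
[ 0.154 58.308] 28 0.03
[  0.153 125.289] 28 0.08
lid px [[144.4, 80.5], [197.2, 88.6], [184.6, 153.4], [131.1, 145.3]]
lid [[0.6374, 0.3351], [0.6207, 0.2177], [0.4761, 0.2382], [0.4918, 0.3555]] c [0.5565 0.2866]
sides [np.float64(0.147), np.float64(0.1187), np.float64(0.1461), np.float64(0.1183)] angles [-7.9, -8.1, 81.9, 82.4]
near [[0.5197, 0.0494], [0.5322, -0.0493]] far [[0.5738, 0.0558], [0.5873, -0.0411]] mid [0.5532 0.0037] gap 0.0551
block edge len 0.0883 ang 12.5 c [ 0.4369 -0.3443]
stub rim px [[365.  179.5]]
side px pred: stub top, jar top, tape, blk, vise mid, lid c, saddle O@.05
[[277.8, 157.5], [254.8, 240.6], [233.0, 327.4], [282.1, 139.5], [218.3, 201.0], [187.4, 290.9], [239.0, 143.5]]
side tape bbox (216, 316, 32, 33)
side blk (267, 132, 30, 20)
side cap (240, 230, 32, 20)
side bore (274, 155, 8, 5)
```

```bash
cat > plan.py <<'E'
import sys
from h import *
from scipy.spatial.transform import Rotation as Ro
def plan(x,y,z,yawdeg):
    s=r.state(); R=Ro.from_rotvec(s["orientation"]); p=np.array(s["tcp_pos"])
    best=None
    for k in(0,180):
        a=np.radians(yawdeg+k); X=np.array([0,0,-1.]); Y=np.array([np.cos(a),np.sin(a),0]); T=Ro.from_matrix(np.c_[X,Y,np.cross(X,Y)])
        w=(R.inv()*T).as_rotvec()
        if best is None or np.linalg.norm(w)<np.linalg.norm(best): best=w
    d=R.inv().apply(np.array([x,y,z])-p)*100
    print([*d.round(2).tolist(),*best.round(3).tolist()],"dist cm",np.linalg.norm(d).round(1),"deg",np.degrees(np.linalg.norm(best)).round(1),"| t",round(s["time_s"],2),"tcp",p.round(4),"yaw",np.degrees(np.arctan2(*R.apply([0,1,0])[1::-1])).round(1),"q7",round(s["joint_pos"][6],2),"F",np.round(s["contact_force"],1),"op",round(s["opening"],4))
if __name__=="__main__":
    a=list(map(float,sys.argv[1:]))
    for i in range(0,len(a),4): plan(*a[i:i+4])
E
python3 plan.py .34 -.25 .2 0 .428 .145 .15 0
```

```text
[3.12, -26.14, -21.45, -1.167, -0.0, 0.0] dist cm 34.0 deg 66.9 | t 0.35 tcp [ 0.2455 -0.5747  0.2312] yaw -66.9 q7 -0.08 F [-0.8 -0.3  0.9] op 0.0853
[8.13, -59.01, -45.05, -1.167, -0.0, 0.0] dist cm 74.7 deg 66.9 | t 0.35 tcp [ 0.2455 -0.5747  0.2312] yaw -66.9 q7 -0.08 F [-0.8 -0.3  0.9] op 0.0853
```

Emit:
{"fn": "jog_arm", "kwargs": {"moves": [[3,-26,-21.5,-1.167,0,0],[3,-26,-21.5,-1.167,0,0],[3,-26,-21.5,-1.167,0,0],[3,-26,-21.5,-1.167,0,0],[3,-26,-21.5,-1.167,0,0],[3,-26,-21.5,-1.167,0,0],[3,-26,-21.5,-1.167,0,0],[3,-26,-21.5,-1.167,0,0],[3,-26,-21.5,-1.167,0,0],[3,-26,-21.5,-1.167,0,0]], "gripper": 100}}

```text
time_s: 1.18
tcp_pos: [0.342, -0.248, 0.2014]
orientation: [1.2, 1.216, -1.199]
contact_force: [0.3, -1.1, -0.7]
opening: 0.0857
```

```bash
python3 plan.py .429 .146 .14 0
```

```text
[6.16, 9.22, -39.28, 0.013, -0.0, -0.0] dist cm 40.8 deg 0.7 | t 1.18 tcp [ 0.342  -0.248   0.2014] yaw 0.7 q7 0.44 F [ 0.3 -1.1 -0.7] op 0.0857
```

Emit:
{"fn": "jog_arm", "kwargs": {"moves": [[6,9.2,-39.3,0.013,0,0],[6,9.2,-39.3,0.013,0,0],[6,9.2,-39.3,0.013,0,0],[6,9.2,-39.3,0.013,0,0],[6,9.2,-39.3,0.013,0,0],[6,9.2,-39.3,0.013,0,0],[6,9.2,-39.3,0.013,0,0],[6,9.2,-39.3,0.013,0,0],[6,9.2,-39.3,0.013,0,0],[6,9.2,-39.3,0.013,0,0]]}}

```text
time_s: 2.02
tcp_pos: [0.4291, 0.1491, 0.1415]
orientation: [1.21, 1.21, -1.207]
contact_force: [0.0, -0.3, -0.9]
opening: 0.0853
```

```bash
python3 plan.py .4285 .1455 .022 0; python3 - <<'E'
from h import *
for n,(x0,y0,x1,y1) in dict(top=(190,140,270,220),side=(200,190,310,290)).items():
    f=grab_frame(n); cv2.imwrite(f"pics/j_{n}.png",cv2.resize(f["color"][y0:y1,x0:x1],(400,400),interpolation=cv2.INTER_CUBIC))
cv2.imwrite("pics/j.png",np.hstack([cv2.imread("pics/j_top.png"),cv2.imread("pics/j_side.png")]))
E
```

```text
[11.95, -0.07, 0.37, 0.001, -0.001, -0.001] dist cm 12.0 deg 0.1 | t 2.02 tcp [0.4291 0.1491 0.1415] yaw 0.0 q7 -0.71 F [ 0.  -0.3 -0.9] op 0.0853
```

View pics/j.png

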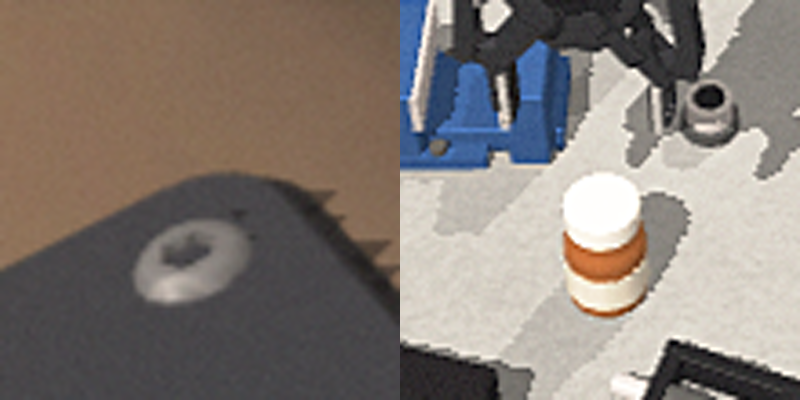

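Emit:
{"fn": "jog_arm", "kwargs": {"moves": [[4,0,0.35,0,0,0],[8,0,0.35,0,0,0],[12,0,0.35,0,0,0],[12,0,0.35,0,0,0],[12,0,0.35,0,0,0]]}}

```text
time_s: 2.53
tcp_pos: [0.428, 0.1494, 0.0208]
orientation: [1.204, 1.218, -1.204]
contact_force: [0.4, -0.7, -0.3]
opening: 0.0856
```

Emit:
{"fn": "jog_arm", "kwargs": {"moves": [[0,0,0,0,0,0],[0,0,0,0,0,0],[0,0,0,0,0,0],[0,0,0,0,0,0],[0,0,0,0,0,0],[0,0,0,0,0,0],[0,0,0,0,0,0],[0,0,0,0,0,0]], "gripper": 40, "squeeze": 30}}

```text
time_s: 3.2
tcp_pos: [0.4295, 0.1497, 0.0232]
orientation: [1.206, 1.215, -1.201]
contact_force: [-1.8, -1.0, 11.8]
opening: 0.0545
```

```bash
python3 plan.py .4285 .1455 .13 0 .573 -.1545 .13 0
```

```text
[-10.68, -0.09, 0.38, 0.008, -0.004, -0.001] dist cm 10.7 deg 0.5 | t 3.2 tcp [0.4295 0.1497 0.0232] yaw 0.5 q7 -0.89 F [-1.8 -1.  11.8] op 0.0545
[-10.78, 14.11, 30.5, 0.008, -0.004, -0.001] dist cm 35.3 deg 0.5 | t 3.2 tcp [0.4295 0.1497 0.0232] yaw 0.5 q7 -0.89 F [-1.8 -1.  11.8] op 0.0545
```

Emit:
{"fn": "jog_arm", "kwargs": {"moves": [[-4,0,0,0,0,0],[-8,0,0,0,0,0],[-11,2,3,0,0,0],[-11,5,7,0,0,0],[-11,14,31,0,0,0],[-11,14,31,0,0,0],[-11,14,31,0,0,0],[-11,14,31,0,0,0],[-11,14,31,0,0,0],[-11,14,31,0,0,0]]}}

```text
time_s: 4.03
tcp_pos: [0.5656, -0.1451, 0.1343]
orientation: [1.207, 1.213, -1.2]
contact_force: [1.2, 1.0, -3.0]
opening: 0.0546
```

Emit:
{"fn": "jog_arm", "kwargs": {"moves": [[0,0,0,0,0,0],[0,0,0,0,0,0],[0,0,0,0,0,0]]}}

```text
time_s: 4.28
tcp_pos: [0.5656, -0.1452, 0.1356]
orientation: [1.209, 1.211, -1.199]
contact_force: [-0.4, 1.0, -2.3]
opening: 0.0547
```

```bash
python3 plan.py .573 -.1545 .023 0; python3 - <<'E'
from h import *
f=grab_frame("side"); cv2.imwrite("pics/j2.png",cv2.resize(f["color"][60:260,130:330],(700,700//1)[:2] if 0 else (600,600),interpolation=cv2.INTER_CUBIC))
E
```

```text
[11.26, 0.69, 0.97, 0.007, -0.003, -0.005] dist cm 11.3 deg 0.5 | t 4.28 tcp [ 0.5656 -0.1452  0.1356] yaw 0.4 q7 -0.11 F [-0.4  1.  -2.3] op 0.0547
```

View pics/j2.png

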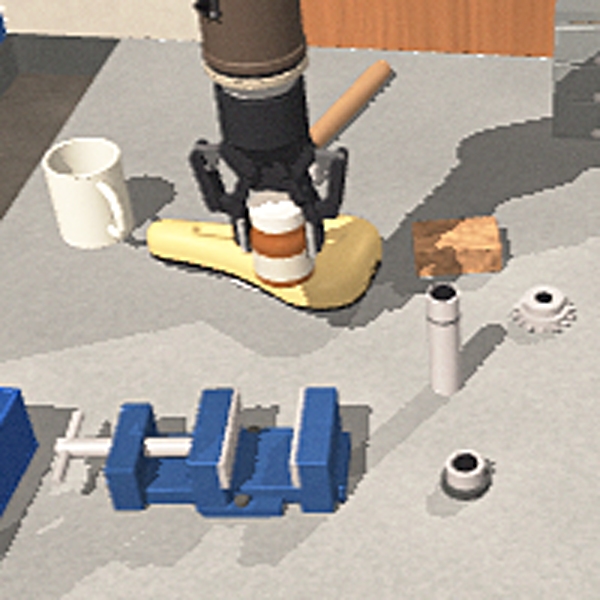

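Emit:
{"fn": "jog_arm", "kwargs": {"moves": [[0,0.8,0.6,0,0,0],[4,0.8,0.6,0,0,0],[8,0.8,0.6,0,0,0],[10.5,0.8,0.6,0,0,0],[10.9,0.8,0.6,0,0,0],[10.9,0.8,0.6,0,0,0],[10.9,0.8,0.6,0,0,0]]}}

```text
time_s: 4.92
tcp_pos: [0.5748, -0.1488, 0.0275]
orientation: [1.207, 1.213, -1.196]
contact_force: [0.7, -0.4, -1.8]
opening: 0.0543
```

```bash
python3 plan.py .573 -.1505 .023 0; python3 - <<'E'
from h import *
s=grab_frame("side"); H=hsv(s)
p=proj(s,[[.573,-.1545,0],[.573,-.1545,.02]]); print(p.round(1).tolist())
am=cv2.inRange(H,(5,130,60),(16,255,255)); x,y=p[0].astype(int)
cs=big(am,(x-40,y-60,x+40,y+20),3); print([(cv2.boundingRect(c),cv2.contourArea(c)) for c in cs])
E
```

```text
[0.45, -0.19, 0.17, 0.01, -0.004, -0.005] dist cm 0.5 deg 0.7 | t 4.92 tcp [ 0.5748 -0.1488  0.0275] yaw 0.6 q7 -0.18 F [ 0.7 -0.4 -1.8] op 0.0543
[[227.2, 180.6], [226.4, 175.3]]
[((215, 166, 18, 11), 102.0), ((218, 180, 17, 5), 7.5)]
```

Emit:
{"fn": "jog_arm", "kwargs": {"moves": [[0.35,-0.2,0.2,0,0,0],[0.45,-0.2,0.2,0,0,0],[0.5,-0.2,0.2,0,0,0],[0.5,-0.2,0.2,0,0,0]]}}

```text
time_s: 5.3
tcp_pos: [0.5734, -0.1514, 0.0234]
orientation: [1.208, 1.211, -1.196]
contact_force: [-0.4, -0.8, -0.3]
opening: 0.0546
```

Emit:
{"fn": "jog_arm", "kwargs": {"moves": [[0,0,0,0,0,0],[0,0,0,0,0,0],[0,0,0,0,0,0],[0,0,0,0,0,0],[0,0,0,0,0,0],[0,0,0,0,0,0]], "gripper": 100}}

```text
time_s: 5.8
tcp_pos: [0.5734, -0.1514, 0.0234]
orientation: [1.208, 1.211, -1.196]
contact_force: [0.2, 0.1, -0.6]
opening: 0.0855
```

```bash
python3 plan.py .573 -.1505 .15 7 .4154 -.137 .18 7
```

```text
[-12.66, 0.05, -0.12, -0.113, -0.002, -0.007] dist cm 12.7 deg 6.5 | t 5.8 tcp [ 0.5734 -0.1514  0.0234] yaw 0.5 q7 -0.18 F [ 0.2  0.1 -0.6] op 0.0855
[-15.76, -15.68, -1.63, -0.113, -0.002, -0.007] dist cm 22.3 deg 6.5 | t 5.8 tcp [ 0.5734 -0.1514  0.0234] yaw 0.5 q7 -0.18 F [ 0.2  0.1 -0.6] op 0.0855
```

Emit:
{"fn": "jog_arm", "kwargs": {"moves": [[-4,0,0,0,0,0],[-8,0,0,0,0,0],[-12,0,0,0,0,0],[-15.7,-2,0,-0.11,0,0],[-15.7,-6,-0.6,-0.11,0,0],[-15.7,-10,-1,-0.11,0,0],[-15.7,-15.7,-1.6,-0.11,0,0],[-15.7,-15.7,-1.6,-0.11,0,0],[-15.7,-15.7,-1.6,-0.11,0,0],[-15.7,-15.7,-1.6,-0.11,0,0]]}}

```text
time_s: 6.63
tcp_pos: [0.4146, -0.1376, 0.1798]
orientation: [1.126, 1.258, -1.115]
contact_force: [0.4, -0.2, 0.0]
opening: 0.0852
```

```bash
python3 plan.py .4154 -.137 .056 7; python3 - <<'E'
from h import *
s=grab_frame("side"); H=hsv(s)
cap=big(cv2.inRange(H,(0,0,170),(40,70,255)),(205,125,255,165))[0]; b=cv2.boundingRect(cap); print("cap",b)
am=cv2.inRange(H,(5,130,60),(16,255,255)); print([cv2.boundingRect(c) for c in big(am,(200,130,260,195),2)])
print(proj(s,[[.573,-.1545,.075],[.573,-.1305,.075],[.573,-.1785,.075],[.573,-.1265,0]]).round(1).tolist())
cv2.imwrite("pics/s3.png",cv2.resize(s["color"][60:260,130:330],(600,600),interpolation=cv2.INTER_CUBIC))
E
```

```text
[12.38, -0.01, -0.04, -0.004, -0.001, -0.008] dist cm 12.4 deg 0.5 | t 6.63 tcp [ 0.4146 -0.1376  0.1798] yaw 6.8 q7 0.13 F [ 0.4 -0.2  0. ] op 0.0852
cap (205, 125, 50, 10)
[(217, 165, 18, 12), (219, 180, 17, 6)]
[[224.3, 160.2], [222.3, 165.3], [226.2, 155.2], [225.0, 186.7]]
```

View pics/s3.png

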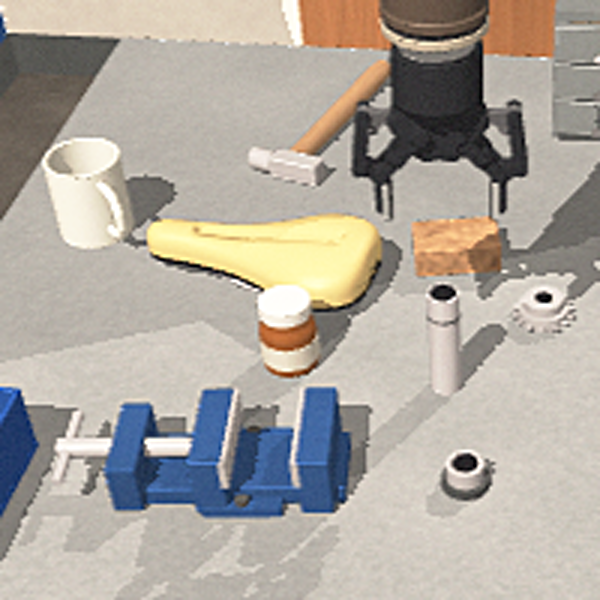

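Emit:
{"fn": "jog_arm", "kwargs": {"moves": [[4,0,0,0,0,0],[8,0,0,0,0,0],[12,0,0,0,0,0],[12.4,0,0,0,0,0],[12.4,0,0,0,0,0]]}}

```text
time_s: 7.1
tcp_pos: [0.4163, -0.1363, 0.0543]
orientation: [1.125, 1.264, -1.115]
contact_force: [0.6, -0.6, 0.2]
opening: 0.0856
```

Emit:
{"fn": "jog_arm", "kwargs": {"moves": [[0,0,0,0,0,0],[0,0,0,0,0,0],[0,0,0,0,0,0],[0,0,0,0,0,0],[0,0,0,0,0,0],[0,0,0,0,0,0],[0,0,0,0,0,0],[0,0,0,0,0,0],[0,0,0,0,0,0],[0,0,0,0,0,0]], "gripper": 15, "squeeze": 35}}

```text
time_s: 7.93
tcp_pos: [0.417, -0.1368, 0.0556]
orientation: [1.125, 1.261, -1.115]
contact_force: [-1.9, 0.1, 10.3]
opening: 0.0291
```

```bash
python3 plan.py .4154 -.137 .19 7.4 .5532 .0037 .19 7.4; python3 - <<'E'
from h import *
for n,(x0,y0,x1,y1) in dict(top=(310,130,410,230),side=(225,105,325,205)).items():
    f=grab_frame(n); cv2.imwrite(f"pics/j_{n}.png",cv2.resize(f["color"][y0:y1,x0:x1],(400,400),interpolation=cv2.INTER_CUBIC))
cv2.imwrite("pics/st.png",np.hstack([cv2.imread("pics/j_top.png"),cv2.imread("pics/j_side.png")]))
E
```

```text
[-13.44, -0.08, -0.03, -0.009, -0.003, -0.006] dist cm 13.4 deg 0.7 | t 7.93 tcp [ 0.417  -0.1368  0.0556] yaw 6.9 q7 -0.07 F [-1.9  0.1 10.3] op 0.0291
[-13.32, 15.28, -12.35, -0.009, -0.003, -0.006] dist cm 23.7 deg 0.7 | t 7.93 tcp [ 0.417  -0.1368  0.0556] yaw 6.9 q7 -0.07 F [-1.9  0.1 10.3] op 0.0291
```

Emit:
{"fn": "jog_arm", "kwargs": {"moves": [[-4,0,0,0,0,0],[-8,0,0,0,0,0],[-12,0,0,0,0,0],[-13.3,3,-2.5,0,0,0],[-13.3,6,-5,0,0,0],[-13.3,9,-7.5,0,0,0],[-13.3,12,-10,0,0,0],[-13.3,15.3,-12.4,0,0,0],[-13.3,15.3,-12.4,0,0,0],[-13.3,15.3,-12.4,0,0,0]]}}

```text
time_s: 8.87
tcp_pos: [0.5542, 0.0069, 0.19]
orientation: [1.124, 1.264, -1.111]
contact_force: [-0.5, -0.8, -2.2]
opening: 0.0294
```

```bash
python3 plan.py .5532 .0037 .077 7.4; python3 - <<'E'
from h import *
f=grab_frame("side"); cv2.imwrite("pics/j_side.png",cv2.resize(f["color"][100:230,150:280],(500,500),interpolation=cv2.INTER_CUBIC))
E
```

```text
[11.3, -0.21, 0.35, -0.005, -0.004, -0.007] dist cm 11.3 deg 0.5 | t 8.87 tcp [0.5542 0.0069 0.19  ] yaw 7.1 q7 -0.26 F [-0.5 -0.8 -2.2] op 0.0294
```

View pics/j_side.png

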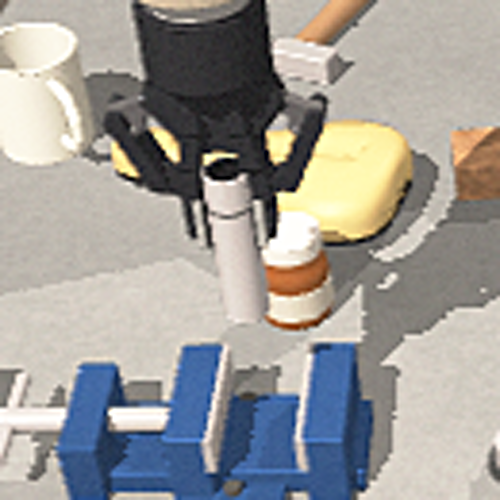

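```bash
python3 - <<'E'
from h import *
f=grab_frame("side"); p=r.state()["tcp_pos"]; zb=p[2]-.0556
print(p,proj(f,[[p[0],p[1],zb],[p[0],p[1]+.015,zb],[p[0]-.015,p[1],zb],[p[0]+.015,p[1],zb],[p[0],p[1],zb+.11]]).round(1).tolist())
g=f["color"]; H=hsv(f)
for v in(165,172,178): print(v,[tuple(x) for x in H[v,196:228,1:].tolist()])
print("col214",[tuple(x) for x in H[172:192,213,1:].tolist()])
print("bore",[cv2.boundingRect(c) for c in big(cv2.inRange(H,(0,0,0),(180,255,60)),(200,139,216,147),1)])
E
```

```text
[0.5526556  0.00372038 0.18968562] [[215.1, 179.6], [213.6, 183.4], [220.9, 180.1], [209.3, 179.2], [209.2, 143.4]]
165 [(18, 187), (23, 187), (22, 194), (20, 196), (22, 201), (24, 198), (22, 195), (17, 191), (23, 192), (21, 194), (22, 201), (24, 224), (18, 231), (18, 229), (23, 225), (24, 221), (28, 217), (28, 209), (25, 201), (26, 184), (29, 161), (28, 139), (33, 170), (20, 255), (15, 255), (11, 254), (10, 254), (8, 255), (11, 255), (34, 227), (31, 232), (28, 235)]
172 [(19, 214), (20, 209), (22, 211), (20, 213), (22, 207), (19, 212), (18, 214), (20, 217), (18, 216), (22, 218), (17, 222), (21, 190), (29, 222), (22, 231), (17, 231), (21, 228), (22, 223), (28, 220), (23, 212), (25, 200), (22, 183), (21, 155), (13, 138), (11, 144), (143, 195), (183, 209), (180, 208), (173, 208), (172, 209), (177, 199), (176, 194), (178, 190)]
178 [(23, 219), (20, 218), (22, 216), (19, 214), (19, 211), (18, 215), (24, 216), (23, 210), (24, 215), (23, 213), (20, 213), (19, 210), (22, 198), (22, 224), (19, 230), (19, 232), (21, 227), (25, 222), (26, 222), (28, 209), (28, 194), (28, 179), (27, 158), (26, 135), (26, 160), (38, 240), (29, 247), (28, 244), (33, 242), (31, 240), (33, 237), (38, 230)]
col214 [(28, 220), (24, 222), (23, 221), (27, 220), (24, 221), (26, 224), (25, 222), (24, 225), (21, 227), (22, 229), (20, 228), (26, 220), (18, 186), (23, 191), (17, 190), (20, 194), (21, 191), (19, 187), (21, 192), (25, 187)]
bore [(204, 139, 12, 8)]
```

```bash
python3 - <<'E'
from h import *
f=grab_frame("side"); H=hsv(f); S=H[:,:,1]
for v in range(188,225,3): print(v,S[v,200:236].tolist())
P=[.5532,.0037]; a=np.radians(7.4); ux=np.array([np.cos(a),np.sin(a)]); uy=np.array([-ux[1],ux[0]])
for s in(-.028,.028):
    for t in(-.05,0,.05): print(s,t,proj(f,[[*(P+s*ux+t*uy),.062]]).round(1).tolist())
E
```

```text
188 [28, 29, 28, 31, 27, 30, 29, 27, 21, 19, 22, 25, 21, 20, 20, 25, 24, 20, 20, 20, 20, 19, 20, 22, 18, 20, 19, 16, 18, 21, 21, 21, 28, 31, 33, 35]
191 [155, 158, 151, 160, 152, 158, 180, 53, 18, 33, 24, 20, 25, 20, 17, 17, 24, 16, 20, 19, 19, 18, 18, 22, 21, 21, 22, 23, 21, 22, 38, 19, 160, 154, 147, 151]
194 [150, 149, 153, 144, 145, 170, 195, 25, 34, 28, 18, 20, 18, 19, 19, 21, 17, 20, 23, 16, 22, 24, 21, 23, 21, 20, 18, 22, 22, 18, 20, 86, 173, 160, 152, 147]
197 [155, 154, 150, 152, 157, 182, 5, 29, 32, 25, 22, 14, 20, 11, 12, 21, 16, 19, 21, 18, 21, 16, 18, 17, 19, 21, 19, 21, 20, 23, 30, 152, 158, 156, 150, 152]
200 [152, 149, 146, 153, 166, 117, 24, 36, 20, 24, 23, 21, 23, 16, 20, 14, 21, 19, 26, 22, 23, 24, 23, 25, 21, 20, 23, 22, 20, 20, 47, 172, 156, 152, 149, 153]
203 [145, 150, 148, 157, 184, 13, 25, 32, 35, 13, 101, 187, 33, 65, 57, 66, 58, 148, 166, 181, 165, 169, 163, 178, 172, 181, 181, 118, 32, 5, 121, 162, 153, 148, 154, 146]
206 [153, 149, 150, 173, 125, 16, 30, 28, 39, 59, 172, 154, 156, 142, 148, 148, 154, 147, 141, 153, 149, 149, 144, 148, 155, 149, 178, 55, 1
[... 571 characters left out ...]
42, 164, 127, 21, 30, 34, 15, 101, 171, 145, 142, 148, 151, 137, 154, 144, 156, 152, 147, 142, 153, 153, 148, 148, 159, 159, 190, 28, 42, 35, 142, 154, 153, 144, 151, 146]
221 [146, 151, 176, 61, 30, 42, 18, 155, 159, 141, 135, 151, 148, 149, 145, 146, 157, 146, 149, 153, 145, 152, 142, 154, 150, 145, 164, 63, 36, 29, 80, 154, 148, 154, 151, 152]
224 [152, 156, 152, 156, 155, 148, 143, 163, 156, 139, 130, 121, 151, 149, 161, 140, 149, 147, 153, 148, 151, 157, 137, 147, 158, 148, 154, 151, 149, 156, 151, 149, 152, 148, 145, 158]
-0.028 -0.05 [[230.8, 188.5]]
-0.028 0 [[229.0, 200.9]]
-0.028 0.05 [[227.1, 214.0]]
0.028 -0.05 [[210.1, 188.8]]
0.028 0 [[207.7, 201.1]]
0.028 0.05 [[205.2, 214.2]]
```

Emit:
{"fn": "jog_arm", "kwargs": {"moves": [[3,0,0,0,0,0],[6,0,0,0,0,0],[9,0,0,0,0,0],[10.5,0,0,0,0,0],[10.8,0,0,0,0,0],[10.8,0,0,0,0,0],[10.8,0,0,0,0,0]]}}

```text
time_s: 9.6
tcp_pos: [0.5535, 0.0027, 0.0829]
orientation: [1.126, 1.259, -1.117]
contact_force: [0.4, 0.3, -1.6]
opening: 0.0292
```

```bash
python3 plan.py .5532 .0037 .0756 7.4
```

```text
[0.73, -0.02, -0.1, -0.011, -0.001, -0.006] dist cm 0.7 deg 0.7 | t 9.6 tcp [0.5535 0.0027 0.0829] yaw 6.8 q7 -0.36 F [ 0.4  0.3 -1.6] op 0.0292
```

Emit:
{"fn": "jog_arm", "kwargs": {"moves": [[0.4,0,-0.1,0,0,0],[0.6,0,-0.1,0,0,0],[0.7,0,-0.1,0,0,0],[0.75,0,-0.1,0,0,0],[0.75,0,-0.1,0,0,0]]}}

```text
time_s: 10.02
tcp_pos: [0.5536, 0.0037, 0.0757]
orientation: [1.126, 1.259, -1.116]
contact_force: [-0.6, 0.1, -0.2]
opening: 0.0289
```

```bash
python3 plan.py .5532 .0037 .0756 7.4;python3 - <<'E'
from h import *
f=grab_frame("side"); cv2.imwrite("pics/v.png",cv2.resize(f["color"][130:240,165:275],(500,500),interpolation=cv2.INTER_CUBIC))
E
```

```text
[0.01, -0.04, -0.0, -0.011, -0.001, -0.007] dist cm 0.0 deg 0.8 | t 10.02 tcp [0.5536 0.0037 0.0757] yaw 6.8 q7 -0.37 F [-0.6  0.1 -0.2] op 0.0289
```

View pics/v.png

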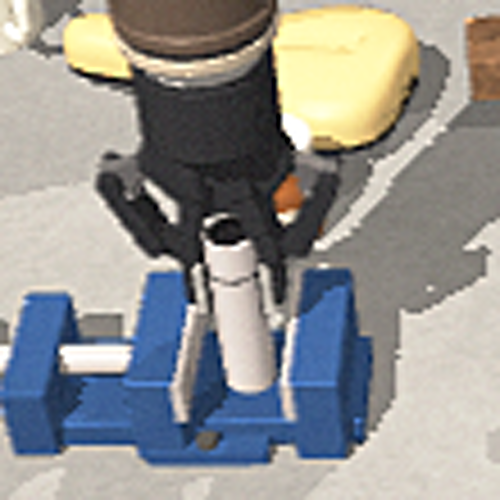

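Emit:
{"fn": "jog_arm", "kwargs": {"moves": [[0,0,0,0,0,0],[0,0,0,0,0,0],[0,0,0,0,0,0],[0,0,0,0,0,0],[0,0,0,0,0,0]], "gripper": 80}}

```text
time_s: 10.48
tcp_pos: [0.5536, 0.0038, 0.0757]
orientation: [1.126, 1.259, -1.116]
contact_force: [-0.4, 1.0, -0.4]
opening: 0.0684
```

Emit:
{"fn": "jog_arm", "kwargs": {"moves": [[-4,0,0,0,0,0],[-8,0,0,0,0,0],[-12,0,0,0,0,0],[-12,0,0,0,0,0]], "gripper": 100}}

```text
time_s: 10.82
tcp_pos: [0.5566, 0.0049, 0.2033]
orientation: [1.131, 1.251, -1.108]
contact_force: [1.6, 0.5, -0.2]
opening: 0.0852
```

```bash
python3 plan.py .4369 -.3443 .18 102.5 .4369 -.25 .2 102.5; python3 - <<'E'
from h import *
f=grab_frame("side"); print(proj(f,[[.5536,.0187,.02],[.5536,.0037,.13]]).round(1).tolist())
E
```

```text
[2.02, -16.05, 33.27, 1.471, -0.014, -0.014] dist cm 37.0 deg 84.3 | t 10.82 tcp [0.5566 0.0049 0.2033] yaw 6.8 q7 -0.26 F [ 1.6  0.5 -0.2] op 0.0852
[0.05, -14.9, 23.9, 1.471, -0.014, -0.014] dist cm 28.2 deg 84.3 | t 10.82 tcp [0.5566 0.0049 0.2033] yaw 6.8 q7 -0.26 F [ 1.6  0.5 -0.2] op 0.0852
[[218.8, 216.5], [214.9, 180.9]]
```

Emit:
{"fn": "jog_arm", "kwargs": {"moves": [[0,-4,5,0.4,0,0],[0,-8,12,0.8,0,0],[0,-14,22,1.471,0,0],[1,-16,33.3,1.471,-0.01,-0.01],[1,-16,33.3,1.471,-0.01,-0.01],[1,-16,33.3,1.471,-0.01,-0.01],[1,-16,33.3,1.471,-0.01,-0.01],[1,-16,33.3,1.471,-0.01,-0.01],[1,-16,33.3,1.471,-0.01,-0.01],[1,-16,33.3,1.471,-0.01,-0.01]], "gripper": 100}}

```text
time_s: 11.7
tcp_pos: [0.431, -0.3539, 0.1859]
orientation: [1.987, 0.422, -1.988]
contact_force: [-0.3, -0.5, -0.1]
opening: 0.0854
```

Emit:
{"fn": "jog_arm", "kwargs": {"moves": [[0,0,0,0.2,0,0],[0,0,0,0.2,0,0]]}}

```text
time_s: 11.87
tcp_pos: [0.4289, -0.3558, 0.1845]
orientation: [2.105, 0.222, -2.111]
contact_force: [0.1, -0.4, -0.8]
opening: 0.0855
```

```bash
python3 plan.py .4369 -.3443 .12 102.5; python3 - <<'E'
from h import *
f=grab_frame("top"); cv2.imwrite("pics/t4.png",cv2.resize(f["color"][20:230,250:530],(800,600),interpolation=cv2.INTER_CUBIC))
E
```

```text
[6.44, -0.97, -1.05, -0.006, 0.003, -0.002] dist cm 6.6 deg 0.4 | t 11.87 tcp [ 0.4289 -0.3558  0.1845] yaw -77.8 q7 -0.86 F [ 0.1 -0.4 -0.8] op 0.0855
```

View pics/t4.png

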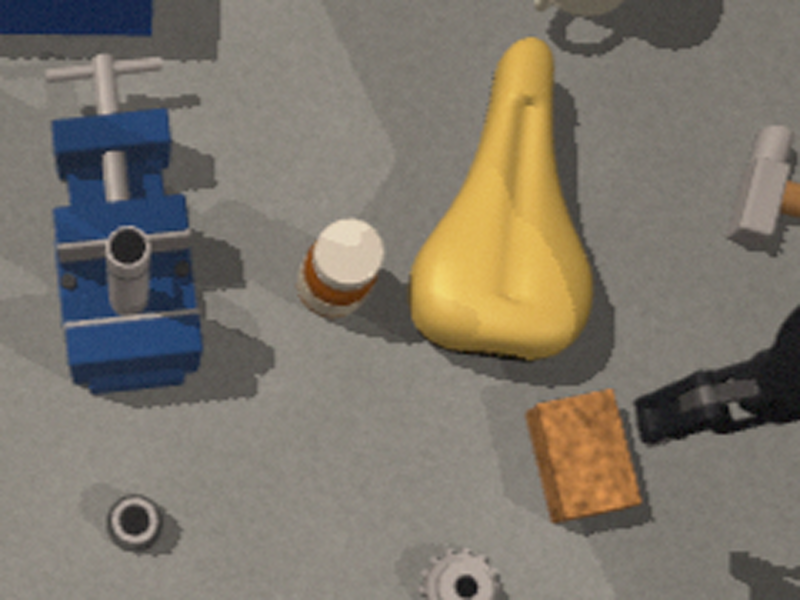

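```bash
python3 - <<'E'
from h import *
f=grab_frame("top"); H=hsv(f)
cap=big(cv2.inRange(H,(5,0,120),(40,75,255)),(350,93,390,125))[0]; m=cv2.minAreaRect(cap); print(m)
P=ray(f,cap[:,0],.075).astype(np.float32); print("cap",cv2.minAreaRect(P),cv2.minEnclosingCircle(P))
b=big(cv2.inRange(H,(0,0,0),(180,255,60)),(285,96,303,114))[0]; print("bore",cv2.minEnclosingCircle(ray(f,b[:,0],.13).astype(np.float32)))
cr=lambda p:(np.array(p)+.5)/(800/280)-.5+np.array([250,20])
q=ray(f,cr([(540,408),(613,391),(641,503),(565,520)]),.032); print("blk",q.round(4).tolist(),q.mean(0).round(4)); d=q[1]-q[2]; print(np.linalg.norm(d),np.degrees(np.arctan2(d[1],d[0])),np.linalg.norm(q[0]-q[1]))
# saddle left/right edge near jar row, at z .05
sad=big(cv2.inRange(H,(18,100,60),(35,255,255)),(385,30,465,150))[0]
th=-.127;u=np.array([np.cos(th),np.sin(th)]);v=np.array([-u[1],u[0]]); c=P.mean(0)
for z in(.03,.05):
    S=ray(f,sad[:,0],z); print(z,"left max v",(S@v).max(),"at u",(S@u)[np.argsort(S@v)[-5:]],"right",(S@v).min(),"jar v",c@v,"jar u",c@u,"tail",(S@u).min(),"nose",(S@u).max())
E
```

```text
((369.5, 108.5), (31.0, 39.0), 90.0)
cap ((0.5708665251731873, -0.15148097276687622), (0.06618230789899826, 0.08095384389162064), 0.8678619265556335) ((0.5708664655685425, -0.15148097276687622), 0.052381984889507294)
bore ((0.5528161525726318, 0.0032565274741500616), 0.011094523593783379)
blk [[0.47, -0.3076], [0.484, -0.362], [0.3996, -0.3812], [0.3857, -0.3251]] [ 0.4348 -0.344 ]
0.08654938063314932 12.775787364395795 0.056223755707400666
0.03 left max v -0.13748494015946863 at u [0.59849799 0.58261826 0.60072654 0.58483919 0.58706121] right -0.2751231103442152 jar v -0.07133641483187773 jar u 0.5874587899916247 tail 0.5409056298409577 nose 0.7957094611394683
0.05 left max v -0.13349716132851489 at u [0.59069523 0.5752006  0.59286973 0.57736767 0.57953581] right -0.2677974369933122 jar v -0.07133641483187773 jar u 0.5874587899916247 tail 0.5344995559812319 nose 0.7831240817062103
```

```bash
python3 - <<'E'
from h import *
f=grab_frame("top"); H=hsv(f)
print(H[108,355:390].tolist()[::2])
th=-.127;u=np.array([np.cos(th),np.sin(th)]);v=np.array([-u[1],u[0]])
cap=big(cv2.inRange(H,(5,0,165),(40,75,255)),(350,90,390,130))[0]
for P in(ray(f,[(371.5,108.2)],.075)[0],cv2.minEnclosingCircle(ray(f,cap[:,0],.075).astype(np.float32))): print(P)
P=ray(f,[(371.5,108.2)],.075)[0]; print("u",P@u-.585,"clear",P@v-.028+.1325)
E
```

```text
[[25, 24, 126], [15, 89, 123], [13, 104, 149], [16, 47, 216], [17, 47, 208], [17, 46, 210], [18, 47, 210], [17, 47, 212], [19, 49, 210], [17, 49, 209], [18, 41, 209], [17, 45, 210], [17, 49, 210], [16, 48, 211], [17, 44, 208], [19, 23, 124], [15, 20, 125], [18, 24, 127]]
[ 0.57148517 -0.15549148]
((0.5729423761367798, -0.15566830337047577), 0.024941321462392807)
u 0.0015769966992426054 clear 0.0226444651269586
```

Emit:
{"fn": "jog_arm", "kwargs": {"moves": [[4,-1,-1,0,0,0],[8,-1,-1,0,0,0],[12,-1,-1,0,0,0],[12,-1,-1,0,0,0],[12,-1,-1,0,0,0]]}}

```text
time_s: 12.43
tcp_pos: [0.4368, -0.3404, 0.0638]
orientation: [2.096, 0.242, -2.107]
contact_force: [-0.0, 0.0, 1.8]
opening: 0.0853
```

```bash
python3 plan.py .4355 -.344 .001 102.6; python3 - <<'E'
from h import *
f=grab_frame("side"); cv2.imwrite("pics/b.png",cv2.resize(f["color"][80:190,225:335],(500,500),interpolation=cv2.INTER_CUBIC))
E
```

```text
[6.28, 0.33, 0.17, 0.008, 0.005, 0.002] dist cm 6.3 deg 0.5 | t 12.43 tcp [ 0.4368 -0.3404  0.0638] yaw -76.9 q7 -0.93 F [-0.   0.   1.8] op 0.0853
```

View pics/b.png

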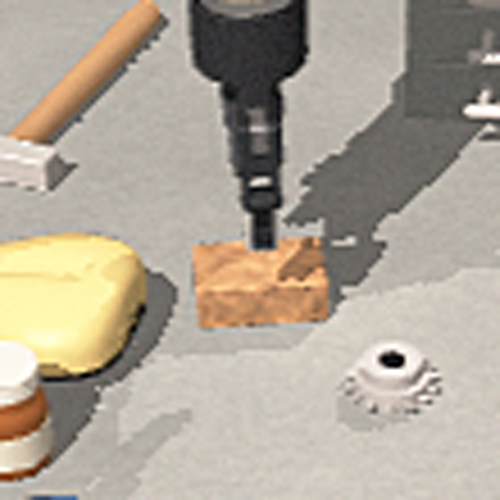

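Emit:
{"fn": "jog_arm", "kwargs": {"moves": [[0,0.35,0.15,0,0,0],[3,0.35,0.15,0,0,0],[5,0.35,0.15,0,0,0],[6,0.35,0.15,0,0,0],[6.2,0.35,0.15,0,0,0],[6.2,0.35,0.15,0,0,0],[6.2,0.35,0.15,0,0,0]]}}

```text
time_s: 13.07
tcp_pos: [0.4385, -0.3462, 0.0055]
orientation: [2.1, 0.236, -2.1]
contact_force: [0.1, -1.2, 0.0]
opening: 0.0855
```

Emit:
{"fn": "jog_arm", "kwargs": {"moves": [[0,0,0,0,0,0],[0,0,0,0,0,0],[0,0,0,0,0,0],[0,0,0,0,0,0],[0,0,0,0,0,0],[0,0,0,0,0,0],[0,0,0,0,0,0]], "gripper": 40, "squeeze": 25}}

```text
time_s: 13.65
tcp_pos: [0.4394, -0.3467, 0.0067]
orientation: [2.101, 0.234, -2.098]
contact_force: [-0.9, 0.6, 8.5]
opening: 0.0577
```

```bash
python3 plan.py .4355 -.344 .17 102.6; python3 - <<'E'
from h import *
f=grab_frame("side"); cv2.imwrite("pics/b2.png",cv2.resize(f["color"][80:190,225:335],(500,500),interpolation=cv2.INTER_CUBIC))
E
```

```text
[-16.33, -0.27, 0.3, 0.007, -0.001, -0.005] dist cm 16.3 deg 0.5 | t 13.65 tcp [ 0.4394 -0.3467  0.0067] yaw -77.0 q7 -0.95 F [-0.9  0.6  8.5] op 0.0577
```

View pics/b2.png

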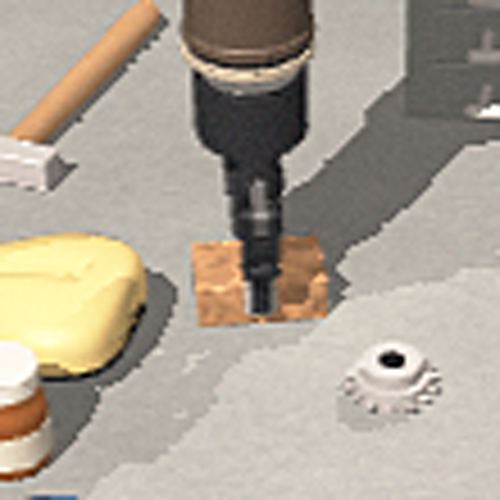

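Emit:
{"fn": "jog_arm", "kwargs": {"moves": [[-4,0,0,0,0,0],[-8,0,0,0,0,0],[-12,0,0,0,0,0],[-16,0,0,-0.12,0,0],[-20,0,0,-0.24,0,0],[-21.5,-2,0,-0.36,0,0],[-21.5,-5,0,-0.48,0,0],[-21.5,-8,0,-0.6,0,0],[-21.5,-11,0,-0.72,0,0],[-21.5,-14,0,-0.84,0,0]]}}

```text
time_s: 14.53
tcp_pos: [0.4067, -0.2081, 0.2214]
orientation: [1.564, 0.925, -1.565]
contact_force: [-0.3, 0.5, -0.3]
opening: 0.0574
```

```bash
python3 plan.py .557 .294 .22 52
```

```text
[-0.09, -10.78, -51.29, -1.406, 0.006, -0.001] dist cm 52.4 deg 80.5 | t 14.53 tcp [ 0.4067 -0.2081  0.2214] yaw -28.5 q7 -0.27 F [-0.3  0.5 -0.3] op 0.0574
```

Emit:
{"fn": "jog_arm", "kwargs": {"moves": [[0,-10.8,-51.3,-1.406,0,0],[0,-10.8,-51.3,-1.406,0,0],[0,-10.8,-51.3,-1.406,0,0],[0,-10.8,-51.3,-1.406,0,0],[0,-10.8,-51.3,-1.406,0,0],[0,-10.8,-51.3,-1.406,0,0],[0,-10.8,-51.3,-1.406,0,0],[0,-10.8,-51.3,-1.406,0,0],[0,-10.8,-51.3,-1.406,0,0],[0,-10.8,-51.3,-1.406,0,0]]}}

```text
time_s: 15.37
tcp_pos: [0.5262, 0.1918, 0.2199]
orientation: [0.636, 1.469, -0.643]
contact_force: [1.1, -0.1, 0.4]
opening: 0.0577
```

```bash
python3 plan.py .557 .294 .16 82
```

```text
[5.94, 9.24, -5.4, -0.679, 0.005, 0.004] dist cm 12.2 deg 38.9 | t 15.37 tcp [0.5262 0.1918 0.2199] yaw 43.1 q7 -0.05 F [ 1.1 -0.1  0.4] op 0.0577
```

Emit:
{"fn": "jog_arm", "kwargs": {"moves": [[2,9.2,-5.4,-0.68,0,0],[2,9.2,-5.4,-0.68,0,0],[4,9.2,-5.4,-0.68,0,0],[6,9.2,-5.4,-0.68,0,0],[6,9.2,-5.4,-0.68,0,0],[6,9.2,-5.4,-0.68,0,0],[6,9.2,-5.4,-0.68,0,0],[6,9.2,-5.4,-0.68,0,0]]}}

```text
time_s: 16.03
tcp_pos: [0.5568, 0.2936, 0.1594]
orientation: [0.107, 1.565, -0.116]
contact_force: [-0.4, -0.3, -0.6]
opening: 0.0575
```

```bash
python3 plan.py .556 .2926 .054 82; python3 - <<'E'
from h import *
f=grab_frame("side"); cv2.imwrite("pics/p.png",cv2.resize(f["color"][200:340,125:265],(560,560),interpolation=cv2.INTER_CUBIC))
E
```

```text
[10.54, -0.05, -0.1, -0.002, 0.004, 0.005] dist cm 10.5 deg 0.4 | t 16.03 tcp [0.5568 0.2936 0.1594] yaw 81.9 q7 0.36 F [-0.4 -0.3 -0.6] op 0.0575
```

View pics/p.png

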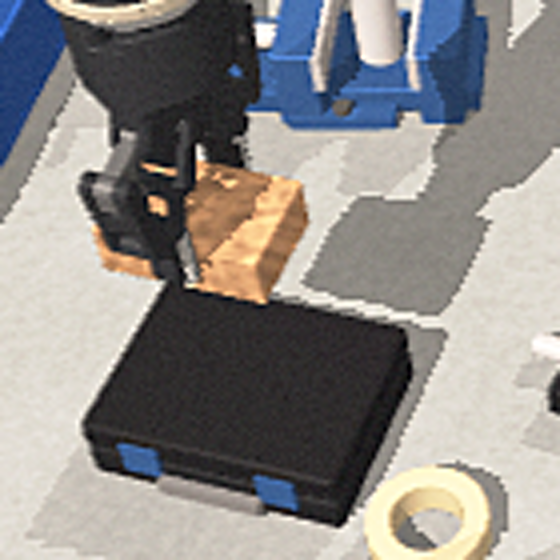

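```bash
python3 - <<'E'
from h import *
f=grab_frame("side"); g=cv2.GaussianBlur(hsv(f)[:,:,2],(3,3),0)
q=ray(f,[(163.6,269.4),(147,306),(227,282.2)],.045); print(q.round(4).tolist(),(q[1]+q[2])/2, np.linalg.norm(q[0]-q[2]),np.linalg.norm(q[0]-q[1]))
print(proj(f,[[.5573,.2926,.045]]).round(1))
for u in(160,170,180,200): print(u,g[272:335,u].tolist())
E
```

```text
[[0.6295, 0.2328], [0.6322, 0.3369], [0.4743, 0.2521]] [0.5532762  0.29451881] 0.1563592900580602 0.10412251133868464
[[186.3 293. ]]
160 [224, 225, 226, 226, 230, 230, 214, 182, 139, 92, 60, 44, 40, 43, 45, 46, 45, 47, 47, 47, 46, 46, 47, 48, 48, 47, 46, 46, 46, 45, 45, 46, 47, 48, 48, 47, 52, 55, 49, 76, 135, 156, 150, 151, 155, 136, 79, 78, 157, 203, 202, 200, 200, 202, 201, 198, 197, 197, 200, 203, 204, 204, 203]
170 [56, 44, 47, 46, 45, 45, 46, 46, 46, 47, 47, 45, 44, 45, 47, 47, 46, 48, 47, 46, 48, 47, 46, 46, 45, 45, 46, 46, 46, 47, 47, 47, 47, 47, 47, 46, 46, 46, 49, 55, 54, 44, 39, 41, 49, 48, 51, 96, 152, 165, 154, 153, 176, 202, 208, 205, 202, 199, 199, 201, 203, 201, 198]
180 [200, 131, 62, 42, 46, 47, 45, 45, 46, 46, 47, 47, 47, 46, 45, 46, 47, 47, 48, 47, 46, 45, 47, 48, 47, 47, 47, 47, 47, 47, 48, 47, 47, 47, 46, 46, 46, 48, 48, 45, 45, 55, 58, 47, 39, 38, 44, 51, 45, 74, 141, 169, 159, 152, 165, 196, 209, 207, 206, 204, 202, 203, 203]
200 [221, 219, 193, 137, 75, 45, 45, 46, 46, 46, 45, 45, 47, 48, 47, 45, 45, 46, 48, 48, 46, 46, 46, 46, 47, 48, 48, 48, 46, 46, 47, 47, 45, 46, 46, 46, 47, 47, 46, 45, 45, 45, 46, 46, 45, 48, 58, 58, 45, 37, 36, 47, 59, 56, 51, 45, 44, 102, 189, 216, 206, 204, 207]
```

Emit:
{"fn": "jog_arm", "kwargs": {"moves": [[3,0,-0.1,0,0,0],[6,0,-0.1,0,0,0],[9,0,-0.1,0,0,0],[10,0,-0.1,0,0,0],[10.4,0,-0.1,0,0,0],[10.4,0,-0.1,0,0,0],[10.4,0,-0.1,0,0,0]]}}

```text
time_s: 16.72
tcp_pos: [0.557, 0.294, 0.0575]
orientation: [0.108, 1.562, -0.115]
contact_force: [0.8, 0.0, -0.1]
opening: 0.0575
```

```bash
python3 plan.py .5555 .293 .052 82
```

```text
[0.55, -0.12, -0.14, -0.002, 0.006, 0.004] dist cm 0.6 deg 0.4 | t 16.72 tcp [0.557  0.294  0.0575] yaw 81.9 q7 0.28 F [ 0.8  0.  -0.1] op 0.0575
```

Emit:
{"fn": "jog_arm", "kwargs": {"moves": [[0.3,-0.1,-0.15,0,0,0],[0.5,-0.1,-0.15,0,0,0],[0.58,-0.1,-0.15,0,0,0],[0.58,-0.1,-0.15,0,0,0]]}}

```text
time_s: 17.05
tcp_pos: [0.5557, 0.2933, 0.0522]
orientation: [0.109, 1.561, -0.115]
contact_force: [-0.7, -1.1, 2.4]
opening: 0.0577
```

Emit:
{"fn": "jog_arm", "kwargs": {"moves": [[0,0,0,0,0,0],[0,0,0,0,0,0],[0,0,0,0,0,0],[0,0,0,0,0,0],[0,0,0,0,0,0]], "gripper": 100}}

```text
time_s: 17.47
tcp_pos: [0.5557, 0.2933, 0.0522]
orientation: [0.109, 1.562, -0.114]
contact_force: [0.5, 0.0, -0.5]
opening: 0.0853
```

Emit:
{"fn": "jog_arm", "kwargs": {"moves": [[-4,0,0,0,0,0],[-8,0,0,0,0,0],[-12,0,0,0,0,0],[-12,-3,4,0,0,0],[-12,-3,8,0,0,0],[-12,-3,12,0,0,0],[-12,-3,16,0,0,0],[-12,-3,20,0,0,0],[-12,-3,24,0,0,0],[-12,-3,24,0,0,0]]}}

```text
time_s: 18.3
tcp_pos: [0.7953, 0.2253, 0.1716]
orientation: [0.115, 1.559, -0.122]
contact_force: [0.8, -1.1, -0.2]
opening: 0.0855
```

```bash
python3 plan.py .441 .356 .15 82; python3 - <<'E'
from h import *
a=grab_frame("top")["color"];b=grab_frame("side")["color"]
cv2.imwrite("pics/q.png",np.hstack([cv2.resize(x,(400,400),interpolation=cv2.INTER_CUBIC) for x in (a[70:200,100:230],b[230:360,130:260])]))
E
```

```text
[1.78, 7.6, -37.01, -0.011, 0.009, 0.004] dist cm 37.8 deg 0.9 | t 18.3 tcp [0.7953 0.2253 0.1716] yaw 81.4 q7 0.74 F [ 0.8 -1.1 -0.2] op 0.0855
```

View pics/q.png

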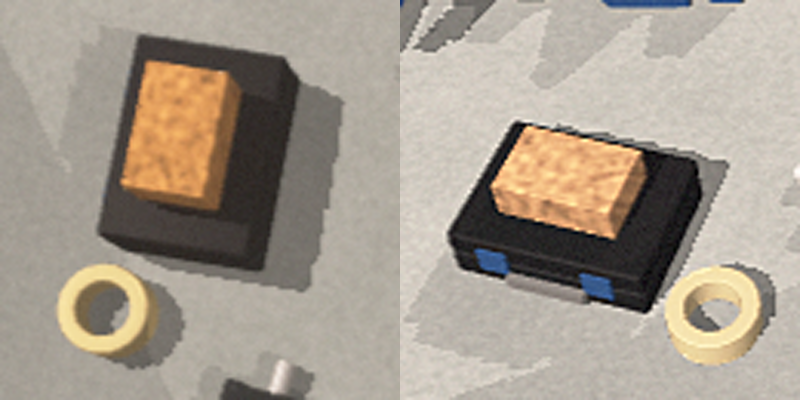

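```bash
python3 - <<'E'
from h import *
f=grab_frame("top"); s=grab_frame("side")
m=cv2.inRange(hsv(f),(3,90,60),(25,255,255)); c=cv2.convexHull(big(m,(130,80,190,145))[0]); print("poly",cv2.approxPolyDP(c,1.5,True)[:,0].tolist())
ms=cv2.inRange(hsv(s),(3,90,60),(25,255,255)); cs=cv2.convexHull(big(ms,(150,265,220,315))[0]); print("side poly",cv2.approxPolyDP(cs,1.5,True)[:,0].tolist())
a=np.radians(-8); ux=np.array([np.cos(a),np.sin(a)]); uy=np.array([-ux[1],ux[0]])
C=np.array([.556,.2935])
P=(ray(f,c[:,0],.077)-C); print("top: far x",(P@ux).max(),"(45) left y",(P@uy).max(),"(29)")
P=(ray(f,c[:,0],.045)-C); print("base: near x",(P@ux).min(),"(-45) right y",(P@uy).min(),"(-29)")
P=(ray(s,cs[:,0],.077)-C); print("side top: far x",(P@ux).max(),"back y",(P@uy).min())
P=(ray(s,cs[:,0],.045)-C); print("side base: near x",(P@ux).min(),"front y",(P@uy).max())
t=cv2.inRange(hsv(f),(10,60,100),(40,255,255)); c=big(t,(115,150,155,190))[0]; P=ray(f,c[:,0],.024); 
d=np.array([.163,.362]);d/=np.linalg.norm(d);n=np.array([-d[1],d[0]])
print("tape center",d*((P@d).max()+.001-.033)+n*((P@n).max()+(P@n).min())/2,"w",np.ptp(P@n))
g=hsv(f)[:,:,2]; print([cv2.boundingRect(x) for x in cv2.findContours(t[150:190,115:155],cv2.RETR_CCOMP,cv2.CHAIN_APPROX_NONE)[0]])
cts=big(cv2.inRange(hsv(s),(10,60,100),(40,255,255)),(200,305,262,360))[0]; P=ray(s,cts[:,0],.024); print("side tape top: x range",P[:,0].min(),P[:,0].max(),"y min",P[:,1].min()," base ymax",ray(s,cts[:,0],0)[:,1].max())
E
```

```text
poly [[148, 89], [173, 93], [178, 99], [170, 138], [145, 134], [139, 130]]
side poly [[170, 271], [208, 279], [209, 288], [200, 307], [161, 297], [159, 290]]
top: far x 0.04577799803474035 (45) left y 0.028666923452228734 (29)
base: near x -0.04443956420740209 (-45) right y -0.03004111128263018 (-29)
side top: far x 0.046795031259226835 back y -0.029054961209678903
side base: near x -0.043112617114525034 front y 0.0274193859043447
tape center [0.44257772 0.35849109] w 0.06492955859137362
[(3, 6, 34, 31), (13, 13, 15, 17)]
side tape top: x range 0.4067252694929573 0.47477952579597665 y min 0.32682053855831317  base ymax 0.38953930944722903
```

Emit:
{"fn": "jog_arm", "kwargs": {"moves": [[0,2,-4,0,0,0],[0,3,-8,0,0,0],[0,4,-12,0,0,0],[0,5,-16,0,0,0],[0,6,-22,0,0,0],[0,7.8,-37,0,0,0],[0,7.8,-37,0,0,0],[0,7.8,-37,0,0,0],[0,7.8,-37,0,0,0],[0,7.8,-37,0,0,0]]}}

```text
time_s: 19.33
tcp_pos: [0.4223, 0.3624, 0.1727]
orientation: [0.099, 1.564, -0.105]
contact_force: [-0.9, 1.2, 0.3]
opening: 0.0856
```

```bash
python3 plan.py .4415 .358 .06 82
```

```text
[11.27, -0.16, 1.91, 0.01, 0.004, 0.003] dist cm 11.4 deg 0.6 | t 19.33 tcp [0.4223 0.3624 0.1727] yaw 82.6 q7 0.14 F [-0.9  1.2  0.3] op 0.0856
```

Emit:
{"fn": "jog_arm", "kwargs": {"moves": [[2,-0.15,1.9,0,0,0],[5,-0.15,1.9,0,0,0],[9,-0.15,1.9,0,0,0],[11.3,-0.15,1.9,0,0,0],[11.3,-0.15,1.9,0,0,0],[11.3,-0.15,1.9,0,0,0]]}}

```text
time_s: 19.83
tcp_pos: [0.44, 0.3575, 0.0598]
orientation: [0.097, 1.566, -0.105]
contact_force: [-0.0, 0.9, 1.4]
opening: 0.0856
```

```bash
python3 plan.py .4415 .358 .0 82
```

```text
[5.98, 0.1, 0.12, 0.012, 0.003, 0.005] dist cm 6.0 deg 0.7 | t 19.83 tcp [0.44   0.3575 0.0598] yaw 82.7 q7 0.05 F [-0.   0.9  1.4] op 0.0856
```

Emit:
{"fn": "jog_arm", "kwargs": {"moves": [[2,0.1,0.15,0.01,0,0],[4,0.1,0.15,0.01,0,0],[5,0.1,0.15,0.01,0,0],[5.7,0.1,0.15,0.01,0,0],[6,0.1,0.15,0.01,0,0],[6,0.1,0.15,0.01,0,0]]}}

```text
time_s: 20.33
tcp_pos: [0.4419, 0.3583, 0.0004]
orientation: [0.105, 1.565, -0.112]
contact_force: [-0.8, -0.9, -0.1]
opening: 0.0856
```

Emit:
{"fn": "jog_arm", "kwargs": {"moves": [[0.2,0,0,0,0,0],[0.2,0,0,0,0,0],[0.2,0,0,0,0,0],[0.2,0,0,0,0,0],[0.2,0,0,0,0,0],[0.2,0,0,0,0,0],[0.2,0,0,0,0,0]], "gripper": 55, "squeeze": 25}}

```text
time_s: 20.92
tcp_pos: [0.4423, 0.3588, -0.0006]
orientation: [0.105, 1.564, -0.111]
contact_force: [-0.7, -0.6, 6.4]
opening: 0.0644
```

```bash
python3 plan.py .4415 .358 .17 82
```

```text
[-17.06, -0.15, 0.01, 0.002, 0.005, 0.003] dist cm 17.1 deg 0.3 | t 20.92 tcp [ 0.4423  0.3588 -0.0006] yaw 82.1 q7 -0.03 F [-0.7 -0.6  6.4] op 0.0644
```

Emit:
{"fn": "jog_arm", "kwargs": {"moves": [[-3,0,0,0,0,0],[-7,0,0,0,0,0],[-11,0,0,0,0,0],[-15,0,0,0,0,0],[-17,0,0,0,0,0],[-17,0,0,0,0,0]]}}

```text
time_s: 21.42
tcp_pos: [0.4428, 0.362, 0.1749]
orientation: [0.11, 1.558, -0.106]
contact_force: [-0.3, -0.1, -0.8]
opening: 0.0645
```

```bash
python3 plan.py .557 .2935 .14 82; python3 - <<'E'
from h import *
s=grab_frame("side"); p=r.state()["tcp_pos"]; x,y=proj(s,[p])[0].astype(int)
cv2.imwrite("pics/tp.png",cv2.resize(s["color"][y-60:y+60,x-60:x+60],(480,480),interpolation=cv2.INTER_CUBIC))
E
```

```text
[3.59, -5.23, 12.22, 0.002, 0.01, -0.003] dist cm 13.8 deg 0.6 | t 21.42 tcp [0.4428 0.362  0.1749] yaw 82.1 q7 0.16 F [-0.3 -0.1 -0.8] op 0.0645
```

View pics/tp.png

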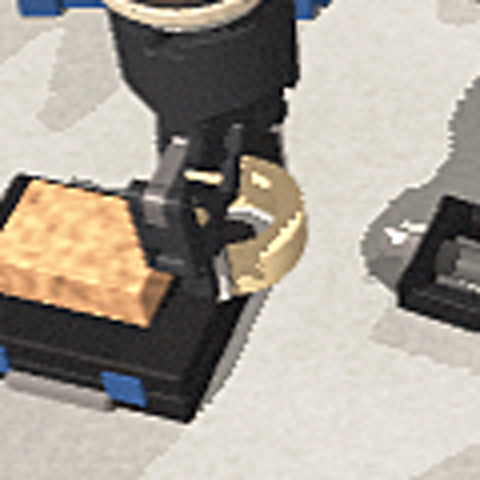

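```bash
python3 plan.py .4423 .3588 .04 82; python3 - <<'E'
from h import *
for n in("side","top"):
    f=grab_frame(n); p=np.array(r.state()["tcp_pos"]); x,y=proj(f,[p])[0]
    m=cv2.inRange(hsv(f),(12,45,90),(40,255,255)); w=34; x,y=int(x),int(y)
    print(n,x,y)
    s=m[y-30:y+30,x-34:x+34]
    for row in s[::2]: print("".join("#" if v else "." for v in row))
E
```

```text
[13.22, -0.19, -0.09, 0.001, 0.008, -0.0] dist cm 13.2 deg 0.5 | t 21.47 tcp [0.4424 0.3607 0.1722] yaw 82.1 q7 0.16 F [ 0.1 -0.7 -1.4] op 0.0646
side 223 286
....................................................................
....................................................................
....................................................................
....................................................................
....................................................................
...................................#######..........................
...................................###########......................
....................##.....#.##...###.##########....................
............................##....#######.#######...................
..................................################..................
######...........................#################..................
######.................#...............############.................
#######.................###................########.................
#########...............##................##
[... 2509 characters left out ...]
##########
......................................................##############
.........................................................###########
............................................................########
...............................................................#####
..................................................................##
....................................................................
....................................................................
....................................................................
....................................................................
....................................................................
```

```bash
python3 - <<'E'
from h import *
f=grab_frame("side"); b=cv2.imread("pics/side0.png")
def ext(img,cx,box):
    m=cv2.inRange(cv2.cvtColor(img,cv2.COLOR_BGR2HSV),(12,45,90),(40,255,255)); x0,y0,x1,y1=box
    k=np.zeros_like(m);k[y0:y1,x0:x1]=m[y0:y1,x0:x1]
    cs=max(cv2.findContours(k,cv2.RETR_EXTERNAL,cv2.CHAIN_APPROX_NONE)[0],key=cv2.contourArea); print(cv2.boundingRect(cs))
    R=cv2.boundingRect(cs); xr=R[0]+R[2]
    for d in range(1,18,2): c=np.flatnonzero(k[:,xr-d]); print(d,c.min(),c.max(),np.ptp(c),end=" | ")
    print()
ext(b,0,(205,305,262,360)); ext(f["color"],0,(221,262,245,305))
E
```

```text
(216, 316, 32, 33)
1 326 337 11 | 3 322 340 18 | 5 320 343 23 | 7 318 345 27 | 9 318 346 28 | 11 317 347 30 | 13 316 347 31 | 15 316 348 32 | 17 316 348 32 | 
(221, 266, 20, 35)
1 278 287 9 | 3 272 292 20 | 5 270 294 24 | 7 268 296 28 | 9 268 297 29 | 11 267 298 31 | 13 266 299 33 | 15 266 299 33 | 17 267 299 32 |
```

Emit:
{"fn": "jog_arm", "kwargs": {"moves": [[1,-1,3,0,0,0],[1,-2.5,6,0,0,0],[1,-4,9,0,0,0],[2,-5.2,12.2,0,0,0],[3.4,-5.2,12.2,0,0,0],[3.4,-5.2,12.2,0,0,0]]}}

```text
time_s: 22.12
tcp_pos: [0.5555, 0.2865, 0.1303]
orientation: [0.105, 1.569, -0.119]
contact_force: [-1.4, 0.0, -0.6]
opening: 0.064
```

```bash
python3 plan.py .557 .2935 .0785 82
```

```text
[5.17, 0.76, 0.06, -0.003, -0.001, 0.009] dist cm 5.2 deg 0.6 | t 22.12 tcp [0.5555 0.2865 0.1303] yaw 81.8 q7 0.35 F [-1.4  0.  -0.6] op 0.064
```

Emit:
{"fn": "jog_arm", "kwargs": {"moves": [[0,0.4,0.1,0,0,0],[1,0.5,0.1,0,0,0],[2,0.5,0.1,0,0,0],[2,0.5,0.1,0,0,0],[2,0.5,0.1,0,0,0]]}}

```text
time_s: 22.53
tcp_pos: [0.5562, 0.2914, 0.1096]
orientation: [0.103, 1.57, -0.119]
contact_force: [0.8, 0.5, 0.6]
opening: 0.0648
```

```bash
python3 plan.py .557 .2935 .0785 82; python3 - <<'E'
from h import *
f=grab_frame("side"); m=cv2.inRange(hsv(f),(15,45,150),(35,160,255)); p=r.state()["tcp_pos"]; x,y=proj(f,[p])[0].astype(int); print(x,y)
for row in m[y-26:y+22:2,x-30:x+34]: print("".join("#" if v else "." for v in row))
E
```

```text
[3.11, 0.25, 0.06, -0.001, -0.002, 0.01] dist cm 3.1 deg 0.6 | t 22.53 tcp [0.5562 0.2914 0.1096] yaw 81.9 q7 0.33 F [0.8 0.5 0.6] op 0.0648
181 273
................................................................
................................................................
................................................................
................................................................
............................#####...............................
............................############........................
......................#....################.....................
............................########.####.##....................
...........................##########.#######...................
..........................#################.#...................
................#.##.....###.........#########..................
.................#.#.................#####.###..................
...................................#####..####..................
.........................##....#.######.######..................
..........................###################...................
...........................#################....................
...........................################...........###.......
.............................#####.######.......................
.............###.............#########............####..........
............#####............#.##...........#######.#...........
..............#########.################.......######...........
..........#######......#####...###.#####..#########.............
.............#############.#####.....#####..######..............
.....................####...#.############..######..............
```

Emit:
{"fn": "jog_arm", "kwargs": {"moves": [[1,0.2,0.05,0,0,0],[2,0.2,0.05,0,0,0],[2.7,0.2,0.05,0,0,0],[3.1,0.2,0.05,0,0,0],[3.1,0.2,0.05,0,0,0],[3.1,0.2,0.05,0,0,0]]}}

```text
time_s: 23.08
tcp_pos: [0.5571, 0.2931, 0.0789]
orientation: [0.103, 1.57, -0.119]
contact_force: [-0.1, 0.1, 0.3]
opening: 0.0644
```

```bash
python3 plan.py .557 .2935 .0765 82
```

```text
[0.24, 0.04, -0.02, -0.002, -0.001, 0.01] dist cm 0.2 deg 0.6 | t 23.08 tcp [0.5571 0.2931 0.0789] yaw 81.9 q7 0.3 F [-0.1  0.1  0.3] op 0.0644
```

Emit:
{"fn": "jog_arm", "kwargs": {"moves": [[0.15,0,0,0,0,0],[0.25,0,0,0,0,0],[0.25,0,0,0,0,0]]}}

```text
time_s: 23.33
tcp_pos: [0.5573, 0.2933, 0.0767]
orientation: [0.104, 1.57, -0.118]
contact_force: [-0.4, 1.2, 0.8]
opening: 0.0646
```

Emit:
{"fn": "jog_arm", "kwargs": {"moves": [[0,0,0,0,0,0],[0,0,0,0,0,0],[0,0,0,0,0,0],[0,0,0,0,0,0],[0,0,0,0,0,0]], "gripper": 100}}

```text
time_s: 23.75
tcp_pos: [0.5573, 0.2933, 0.0767]
orientation: [0.104, 1.57, -0.118]
contact_force: [0.7, 0.6, -0.5]
opening: 0.0852
```

Emit:
{"fn": "jog_arm", "kwargs": {"moves": [[-2,0,0,0,0,0],[-6,0,0,0,0,0],[-10,0,0,0,0,0],[-14,0,0,0,0,0],[-16,0,4,0,0,0],[-16,0,8,0,0,0],[-16,0,12,0,0,0],[-16,0,16,0,0,0],[-16,0,20,0,0,0],[-16,0,22,0,0,0]]}}

```text
time_s: 24.58
tcp_pos: [0.7794, 0.2607, 0.235]
orientation: [0.106, 1.569, -0.123]
contact_force: [0.2, 0.0, 0.3]
opening: 0.0853
```

```bash
python3 - <<'E'
from h import *
f=grab_frame("top"); s=grab_frame("side"); a=np.radians(-8); ux=np.array([np.cos(a),np.sin(a)]); uy=np.array([-ux[1],ux[0]]); C=np.array([.5565,.2932])
for n,g,z,roi in(("top",f,.101,(115,70,200,155)),("side",s,.101,(140,240,235,310))):
    m=cv2.inRange(hsv(g),(18,45,150),(35,175,255)); c=big(m,roi)[0]; P=ray(g,c[:,0],z)-C; print(n,cv2.boundingRect(c),"x",(P@ux).min(),(P@ux).max(),"y",(P@uy).min(),(P@uy).max())
x=np.hstack([cv2.resize(f["color"][40:210,100:330],(400,296),interpolation=cv2.INTER_CUBIC),cv2.resize(s["color"][170:340,110:340],(400,296),interpolation=cv2.INTER_CUBIC)])
w=cv2.resize(f["color"],(400,300)),cv2.resize(s["color"],(400,300)); cv2.imwrite("pics/end.png",np.vstack([x,np.hstack(w)]))
E
```

```text
top (136, 92, 35, 32) x -0.032713306178981584 0.03312211919880089 y -0.03934388341235442 0.032250310547977015
side (165, 266, 34, 31) x -0.03923855343553935 0.033347506136418306 y -0.032506552449320554 0.04615165573909476
```

View pics/end.png

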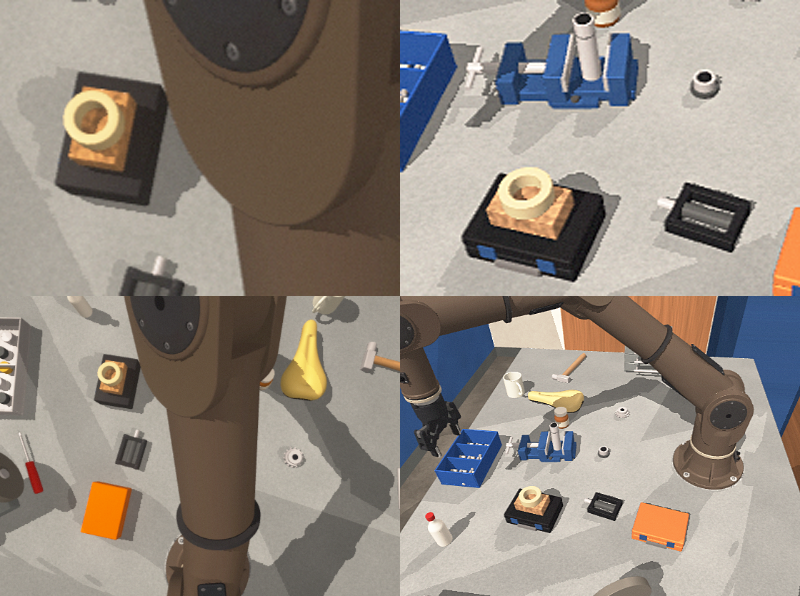

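```bash
python3 -c "
from rig import r,job_done
s=r.state();print(s['time_s'],s['contact_force'],max(abs(x) for x in s['dq']));print(job_done())"
```

```text
24.6833 [-0.54451399  0.19799419  0.13033993] 0.10566681323431597
the job is handed in; nothing more can be done
None
```

The bench is laid out in the order asked and handed in at about 25 s, with the gripper clear and reading no contact.

| Piece | Where it ended up |
|---|---|
| Jar | Upright left of the saddle, within about 2 mm of level with its widest part. It measured about 22–23 mm clear of the edge, 2–3 mm under the 25 mm asked. I left it there because camera calibration is only good to about 2 mm. |
| Stub | Upright between the vise jaws, within about 1 mm of the middle as measured from the top camera. |
| Block | Flat in the middle of the black case's lid, along its long side, 1–2 mm off at most. |
| Tape | Flat on the block, centred to about 1 mm. |

- **Disagreement between cameras:** the two views differed by 2–4 mm on where the case lid lies and by about 2 mm on the vise. I took the average for the lid. For the vise I kept the top-view figure, because the stub looked shifted the same way in the side view.
- **Tape scare:** in one picture the held tape looked tilted. Its outline from the side matched that of the flat roll, so I carried on, and the final picture shows it flat.
- **Left alone:** the pedal, sprocket and bearing cup were not moved on purpose. All three appear undisturbed in the final picture, which I checked by eye rather than measured.

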